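# Put a folding fan on display and store its case

## Task

Stand the closed folding fan upright in the slotted display block, its rivet end right down on the bottom of the slot, and let go. Then lay its empty case flat, right way up, in the open drawer and slide the drawer fully shut. Set both things down rather than dropping them, and leave the other goods on the counter where they are.

Things in the scene. Friction and masses are not known exactly. Their poses are not given: they have to be found in the camera images.
- fan: Closed folding fan, a rigid stick 180 mm long, 16 mm thick, dark outer sticks; 26 mm wide for 70 mm from its foot (rivet end), 29 mm to 90 mm, then 34 mm up to the top; 50 to 100 g. Origin: centre of the foot's end face. z runs from foot to top, x through the thickness, y across the width. It starts foot down in the rest, its top leaning 0.5 rad from vertical.
- fan_top (a point): Centre of the fan's top end face, 180 mm along the fan's z from its foot.
- rest: Fixed wooden rest, base 120 x 80 mm. Origin: centre of the underside; z up. The fan leans towards the rest's -x, its width along the rest's y. A 50 mm wide back plate supports the underside of its lowest 105 mm and low cheeks flank the lowest 38 mm; the top 75 mm is free all round. The fan slides out along its own length.
- stand: Fixed plain wooden display block 70 x 70 mm, 62 mm high. Origin: centre of the underside; z up. Its one slot, open at the top, is 21 mm along x by 31 mm along y, 50 mm deep, mouth chamfered 4 mm; the fan fits foot first, either way round. A like block with no slot, holding a brass-balled hairpin, is not the one.
- slot_floor (a point): Centre of the slot's floor, 12 mm above the counter, 50 mm below the block's top; axes as the block's.
- case: Empty closed case of the fan: grey box 200 mm long (its y), 46 mm wide (x), 36 mm high (z), a dark line round it below the lid and a small paper square on the lid; 80 to 170 g. Origin: centre of the underside. It starts lid up on the counter.
- drawer (a joint): The open drawer of the low wooden cabinet (300 deep x 300 wide x 85 mm high): how far it is open, in m. 0 is fully shut, it starts 0.165 to 0.195 open. It slides with light friction (a few N) and stays where left.
- drawer_handle (a point): Middle of the drawer's horizontal brass bar handle (11 mm thick, 120 mm long, 35 mm in front of the drawer's front, 47 mm above the counter); moves with the drawer. x points into the cabinet (the direction that shuts the drawer), y along the handle, z up. The drawer front's top edge is 73 mm above the counter.
- drawer_floor (a point): Point on the drawer's inner floor, midway across, 37.5 mm behind the front wall, 22 mm above the counter; moves with the drawer. x points into the cabinet, y across. Inside, the drawer is 255 mm (x) by 258 mm (y), 41 mm deep. Open by d m, it is uncovered from x = -0.0375 (front wall) to x = d - 0.044; beyond, the cabinet top (85 mm above the counter) covers it.
- cup: White cup, 72 mm across, 75 mm high; leave alone. Origin: centre of the underside.
- jar: Amber glass jar, 60 mm across, 100 mm high; leave alone. Origin: centre of the underside.
- bangle: Wooden bangle lying flat, 72 mm across, 14 mm high; leave alone. Origin: centre of the underside.
- brush: Brush 150 mm long lying on the counter; leave alone.
- trinket: Square dark wooden trinket box 72 x 72 mm, 55 mm high with its brass knob; leave alone. Origin: centre of the underside.
Not all that is in view belongs to the job. What is meant by the fan is not purple, and is the larger of those in its own colour.

How it is judged:
By the outcome, as a careful person would: the job done as asked, in the order asked, and still so for the second after the job is handed in, with the robot touching nothing.
It also fails if it takes over 72 s, if anything falls off the work surface, if the arm or the gripper's body presses on something with over 40 N, if the wrist force passes 120 N, or if a joint passes its speed limit or range.

## Robot

A 6-joint arm with a two-finger parallel gripper is mounted at the origin on the work surface. World frame = base frame: x ahead of the robot, y to its left, z up, the work surface at z = 0. Lengths are in m, angles in rad, forces in N, time in s.
With the tool pointing down it reaches from about 0.35 to 0.725 m from the base axis. Payload 4.3 kg.
Tool frame: the origin (TCP) lies midway between the tips of the shut fingers; the grasp point (between the pads) lies 19 mm behind it; z points along the fingers, y is the line along which they close (so a half turn about z gives the same grasp; the last joint's range is limited). The gripper opens to 85 mm and grips with 20 to 120 N. Pads are 22 mm wide; open, the fingers measure 114 mm over their backs; the gripper's body (76 mm by 85 mm) begins 54 mm behind the grasp point. The pads swing forward as they close: fully open they stand 13 mm farther back than shut.
Start: joints at [-1.43, 0.377, 0.081, 1.274, 0, 1.46], TCP at [0.143, -0.557, 0.211] pointing down, gripper open.
Joint ranges: [-2.72, 2.72], [-0.84, 1.66], [-1.02, 1.22], [-1.77, 2.12], [-1.37, 1.28], [-3.14, 3.14]. Speed limits (rad/s): [2.57, 2.57, 3.14, 3.14, 3.14, 3.14].

## Interface

Orientations are given as a unit quaternion [w, x, y, z].
In Python, from bench import r gives the robot as it stands. The module is installed in compiled form; this text tells all that it offers.
- The arm moves only by the tool step_arm, never from a script. Its argument "plan" is a list that holds one entry, the list of rows, each a list of 7 numbers: the finger opening in mm, from 0 to 85.4, then the shift along the tool's x, y, z as a fraction of full scale, then the turn, a rotation vector about the tool's x, y, z as a fraction of full scale. A call has 1 to 12 rows; each row shifts and turns the commanded pose from where the row before left it, along the tool's axes as they then stand; what a row does not reach is not made up. Full scale, the value 1, is 0.03 m for a shift and 0.12 rad for a turn. A row lasts 1/12 s, in which the tool goes at most 41.7 mm and 7.16 degrees, less where a joint would pass 70% of its speed; a pose out of reach is approached as far as the arm can. A call with a number of a shift or a turn outside -1 to 1 is refused whole. A call with a gripper value outside its range is refused whole. The fingers move at their own pace and stop on an object; "force" is the grip in N (left out, the last holds). Time passes only in rows, so rows that do not move let the fingers close. It gives the time, the measured TCP pose, the force, the opening and the grip force at its end, in the units of the state.
- r.get_state(): the state, without advancing time (a new reading comes with each control period).
- r.read_camera(name): name is "side" or "top" or "wrist"; returns the picture (400x640x3 uint8, red, green, blue); there is no depth.
- r.camera_model(name): a dict with "fx", "fy", "cx", "cy" (pixels), "R" (3x3) and "t" (3): a world point X has camera coordinates R X + t; the wrist camera has in their place "tool_from_camera" (4x4, takes a point from camera to tool coordinates, whose origin is the TCP and whose axes are the flange's). Camera axes: x right, y down, z forward; pixel columns grow to the right and rows downward; lengths in m; the calibration is good to about 2 mm. A picture is of the moment at which its call begins: read the wrist's pose just before it. camera_model takes no time and is no camera call.
- r.sign_off(): hands the job in; it is judged then, once.
The state is a dict: "time": time; "qpos": joint angles; "qvel": joint speeds; "joint_torque": joint torques, N m; "tcp_pos": TCP position; "tool_rot": TCP orientation; "contact_force": force on the tool from outside, world axes, zero at the start; "moment": the same for the moment, N m; "grip_width": finger opening in m; "gripper_force": force on a finger pad.
Only numpy, scipy, OpenCV 4.12 (cv2) and the standard library are available. Lean on these libraries where they do the work, as an engineer would, in place of code of your own. Each camera call takes 0.05 s, during which the arm holds its last target. There are 200 camera calls.

## Working session

There is one attempt and no reset: what is moved stays moved. The work goes in short steps, Python scripts to look and compute and a tool call to move; the robot and the scene stay as the last step left them, time stands still between calls to the robot, and variables do not carry over. Pictures are saved under pics/ and viewed, at most 10 in all, crops included, and the job is handed in when it is done.

Besides the shell and the picture viewer there is one more tool, called after "Call:" by a JSON object that holds its "name" and its "arguments", one argument or row to a line. step_arm: Moves the arm, as the interface text tells. Its arguments: {"type":"object","properties":{"plan":{"type":"array"},"force":{"type":"number"}},"required":["plan"]}

```bash
mkdir -p pics; ls
python3 - <<'E'
from bench import r
import cv2,numpy as np
for n in("top","side"):
    im=r.read_camera(n); cv2.imwrite(f"pics/{n}0.png",im[:,:,::-1])
    m=r.camera_model(n); print(n,{k:np.round(np.array(v),4).tolist() for k,v in m.items()})
    cv2.imwrite(f"pics/{n}0b.png",cv2.resize(im[:,:,::-1],(800,500),interpolation=cv2.INTER_CUBIC))
print(r.camera_model("wrist")); print(r.get_state())
E
```

```text
pics
top {'fx': 431.0671, 'fy': 431.0671, 'cx': 317.961, 'cy': 206.5482, 'R': [[0.0254, -0.9994, 0.0236], [-0.9891, -0.0286, -0.1443], [0.1449, -0.0196, -0.9893]], 't': [0.0758, 0.5232, 1.3614]}
side {'fx': 431.1112, 'fy': 431.1112, 'cx': 304.6647, 'cy': 202.2166, 'R': [[-0.8526, -0.522, -0.023], [-0.2367, 0.4253, -0.8736], [0.4658, -0.7394, -0.4862]], 't': [0.4661, 0.1794, 1.0574]}
{'fx': 278.20003077475263, 'fy': 278.20003077475263, 'cx': 320.3648704433304, 'cy': 198.54555418179532, 'tool_from_camera': array([[-9.84473082e-04, -9.59976184e-01, -2.80079910e-01,
         6.99756170e-02],
       [ 9.99999507e-01, -9.09668174e-04, -3.97075298e-04,
         8.23359068e-04],
       [ 1.26403049e-04, -2.80080163e-01,  9.59976607e-01,
        -1.63465755e-01],
       [ 0.00000000e+00,  0.00000000e+00,  0.00000000e+00,
         1.00000000e+00]])}
{'time': 0.1, 'qpos': array([-1.43030128e+00,  3.78006313e-01,  7.97663393e-02,  1.27440630e+00,
        1.36283729e-06,  1.46049750e+00]), 'qvel': array([ 0.00073379, -0.00260042,  0.00438064,  0.00027803,  0.00021936,
       -0.00264357]), 'joint_torque': array([ 1.40113967e-03, -4.64693606e+01,  2.70582533e+01,  1.19977078e-02,
       -1.11461059e-04,  5.27370894e-07]), 'tcp_pos': array([ 0.14261825, -0.5563859 ,  0.21024769]), 'tool_rot': array([-9.24877262e-04,  9.92147676e-01,  1.25068511e-01, -1.32834621e-05]), 'contact_force': array([-0.4008327 ,  0.26394541, -1.00782717]), 'moment': array([-0.04010469,  0.00783058, -0.02886908]), 'gripper_force': 0.0, 'grip_width': 0.08547813390692974}
```

View pics/top0b.png

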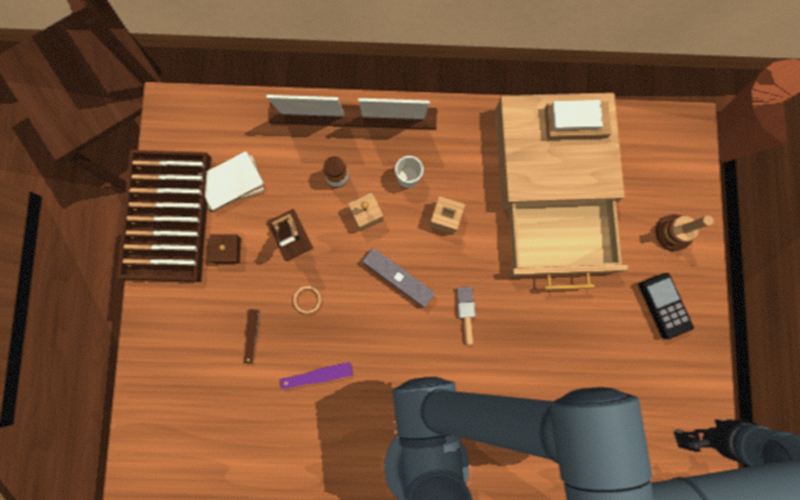

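View pics/side0b.png

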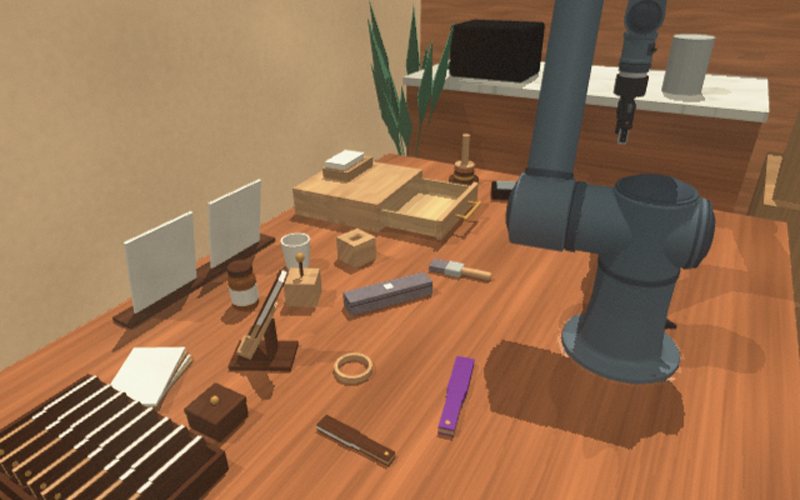

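The top view (800x500) shows the rest with a fan at (288,232). The slotted block is at (448,214), and the hairpin block at (366,211) is not the one. The case is at (397,277), the open drawer at (566,235), and its handle at (570,282).

Things that could be taken for the fan, by top-view pixel:
- the dark fan in the rest at (288,232)
- the smaller dark fan lying at (251,336)
- the purple fan at (317,376)
- the dark fans in the tray at (165,215)

I choose the one leaning in the rest, and check it in a close crop.

```bash
cat > h.py <<'E'
from bench import r
import numpy as np, cv2
from scipy.spatial.transform import Rotation as Ro
def T(st=None):
    s=st or r.get_state(); q=s["tool_rot"]
    return Ro.from_quat([q[1],q[2],q[3],q[0]]),np.array(s["tcp_pos"])
def cam(n,pose=None):
    m=r.camera_model(n); K=(m["fx"],m["fy"],m["cx"],m["cy"])
    if n!="wrist": R=np.array(m["R"]); return K,R.T,-R.T@np.array(m["t"])
    R,p=pose or T(); A=np.array(m["tool_from_camera"])
    return K,R.as_matrix()@A[:3,:3],R.as_matrix()@A[:3,3]+p
def ray(c,uv):
    K,R,o=c; u,v=uv
    d=R@np.array([(u-K[2])/K[0],(v-K[3])/K[1],1.]); return o,d/np.linalg.norm(d)
def onz(c,uv,z):
    o,d=ray(c,uv); return o+d*(z-o[2])/d[2]
def tri(rays):  # least squares crossing point and residual (m)
    A=[np.eye(3)-np.outer(d,d) for o,d in rays]
    X=np.linalg.solve(sum(A),sum(a@o for a,(o,d) in zip(A,rays)))
    return X,max(np.linalg.norm(a@(X-o)) for a,(o,d) in zip(A,rays))
def proj(c,X):
    K,R,o=c; p=R.T@(np.array(X)-o); return K[0]*p[0]/p[2]+K[2],K[1]*p[1]/p[2]+K[3]
def goto(P,R,n,f=0.,pose=None):  # rows from present pose to world P, rotation R
    R0,p0=pose or T(); w=(R0.inv()*R).as_rotvec(); out=[]
    for k in range(n):
        Rk=R0*Ro.from_rotvec(w*k/n)
        out.append(np.r_[Rk.inv().apply((np.array(P)-p0)/n)/.03,w/n/.12])
    out=np.round(out,3); print("max",np.abs(out).max())
    for o in out: print(o.tolist())
E
python3 - <<'E'
from h import *
t=cam("top"); s=cam("side")
for n,u,z in [("rest",(288,232),.05),("stand",(448,214),.062),("case",(397,277),.036),("handle",(570,282),.047),("hair",(366,211),.06),("trinket",(224,248),.04),("jar",(335,168),.1),("cup",(408,165),.075),("bangle",(307,299),.01)]:
    X=onz(t,np.array(u)/1.25,z); print(n,X.round(3),np.round(np.hypot(*X[:2]),3),np.round(proj(s,X)))
a=cv2.imread("pics/top0.png"); b=cv2.imread("pics/side0.png")
A=cv2.resize(a[150:220,200:290],None,fx=4.4,fy=4.4,interpolation=3)
B=cv2.resize(b[205:305,170:260],None,fx=4.4,fy=4.4,interpolation=3)
A=cv2.copyMakeBorder(A,0,B.shape[0]-A.shape[0],0,0,0); cv2.imwrite("pics/crop1.png",np.hstack([A,B])); print(np.hstack([A,B]).shape)
E
```

```text
rest [0.579 0.374 0.05 ] 0.689 [211. 268.]
stand [ 0.636 -0.037  0.062] 0.638 [286. 189.]
case [0.472 0.09  0.036] 0.48 [310. 229.]
handle [ 0.47  -0.357  0.047] 0.59 [376. 167.]
hair [0.638 0.175 0.06 ] 0.662 [243. 220.]
trinket [0.534 0.538 0.04 ] 0.758 [173. 322.]
jar [0.738 0.255 0.1  ] 0.781 [194. 212.]
cup [0.76  0.07  0.075] 0.763 [233. 190.]
bangle [0.411 0.322 0.01 ] 0.522 [282. 292.]
(440, 792, 3)
```

View pics/crop1.png

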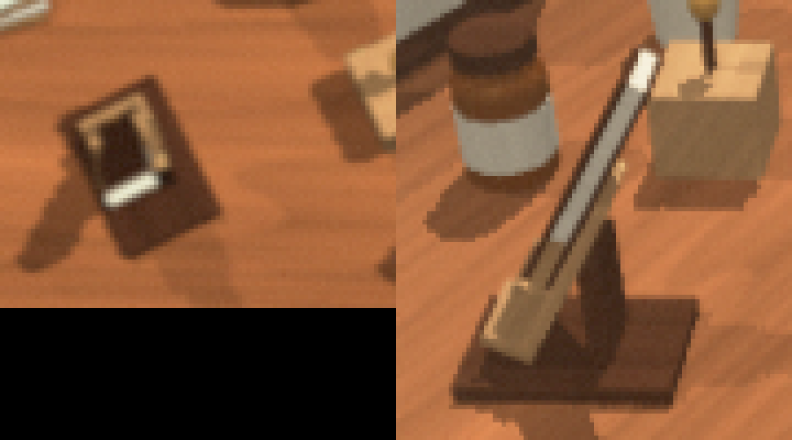

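The crop confirms the choice. The fan in the rest has dark outer sticks, a pale end face at crop (135,190), leans towards the robot, and is larger than the one lying on the counter. Next I measure its axis, the slot and the case.

Run:
```python
from h import *
t=cam("top"); s=cam("side")
c=lambda p:np.array(p)/4.4+[200-.4,150-.4]
S=lambda p:(np.array(p)-[396,0])/4.4+[170-.4,205-.4]
# base corners of rest, top face ~ z .01
for p in [(60,118),(155,78),(220,213),(125,258)]: print("base",onz(t,c(p),.01).round(4))
P=[onz(t,c(p),.01) for p in [(60,118),(155,78),(220,213),(125,258)]]
d=(P[3]-P[0]+P[2]-P[1]); print("rest -x dir yaw",np.arctan2(d[1],d[0]), np.mean(P,0).round(4),np.linalg.norm(d)/2)
# end-face: top white strip centre, side white end centre
X,e=tri([ray(t,c((132,190))),ray(s,S((648,53)))]); print("fan_top~",X.round(4),e)
a=onz(t,c((104,200)),X[2]);b=onz(t,c((174,175)),X[2]);w=a-b;print("width dir",np.arctan2(w[1],w[0]),np.linalg.norm(w))
# white pixels in both views
for n,roi in (("top",(200,150,90,70)),("side",(170,205,90,100))):
    im=cv2.imread(f"pics/{n}0.png");x,y,ww,h=roi;sub=im[y:y+h,x:x+ww].astype(int)
    m=((sub.min(2)>150)).astype(np.uint8);k,l,st,ce=cv2.connectedComponentsWithStats(m)
    print(n,[(st[i].tolist(),(ce[i]+[x,y]).round(1).tolist(),cv2.minAreaRect(np.argwhere(l==i)[:,::-1].astype(np.float32))) for i in range(1,k) if st[i][4]>8])
```

```text
base [0.616  0.4398 0.01  ]
base [0.6491 0.3701 0.01  ]
base [0.5469 0.316  0.01  ]
base [0.5108 0.3851 0.01  ]
rest -x dir yaw -2.6583693564603323 [0.5807 0.3778 0.01  ] 0.11712856740962961
fan_top~ [0.5303 0.3478 0.1945] 0.0002666795679975417
width dir 1.9527773898789038 0.04807534886746898
top [([24, 40, 11, 6, 29], [229.3, 192.6], ((29.10000228881836, 42.70000457763672), (2.2360680103302, 11.180339813232422), 63.43495178222656))]
side [([53, 12, 6, 9, 35], [225.5, 220.8], ((55.45000457763672, 15.650001525878906), (3.7947328090667725, 8.538147926330566), 18.434947967529297))]
```

```bash
sed -i 's/np.round(out,3)/np.round(out,2)/' h.py
cat >> h.py <<'E'
def down(yaw): # tool down, tool x at yaw
    return Ro.from_euler("z",yaw)*Ro.from_matrix(np.diag([1.,-1,-1]))
E
python3 - <<'E'
from h import *
goto([.30,-.42,.30],down(1.55),12)
goto([.46,-.10,.34],down(2.85),12,pose=(down(1.55),np.array([.30,-.42,.30])))
E
```

```text
max 0.9
[0.52, -0.26, -0.25, -0.0, -0.0, -0.9]
[0.54, -0.2, -0.25, -0.0, -0.0, -0.9]
[0.56, -0.14, -0.25, -0.0, -0.0, -0.9]
[0.57, -0.08, -0.25, -0.0, -0.0, -0.9]
[0.58, -0.02, -0.25, -0.0, -0.0, -0.9]
[0.58, 0.04, -0.25, -0.0, -0.0, -0.9]
[0.57, 0.11, -0.25, -0.0, -0.0, -0.9]
[0.55, 0.17, -0.25, -0.0, -0.0, -0.9]
[0.53, 0.23, -0.25, -0.0, -0.0, -0.9]
[0.5, 0.28, -0.25, -0.0, -0.0, -0.9]
[0.47, 0.34, -0.25, -0.0, -0.0, -0.9]
[0.43, 0.38, -0.25, -0.0, -0.0, -0.9]
max 0.99
[0.9, 0.43, -0.11, 0.0, 0.0, -0.9]
[0.85, 0.52, -0.11, 0.0, 0.0, -0.9]
[0.79, 0.61, -0.11, 0.0, 0.0, -0.9]
[0.71, 0.69, -0.11, 0.0, 0.0, -0.9]
[0.64, 0.76, -0.11, 0.0, 0.0, -0.9]
[0.55, 0.83, -0.11, 0.0, 0.0, -0.9]
[0.46, 0.88, -0.11, 0.0, 0.0, -0.9]
[0.36, 0.93, -0.11, 0.0, 0.0, -0.9]
[0.26, 0.96, -0.11, 0.0, 0.0, -0.9]
[0.15, 0.98, -0.11, 0.0, 0.0, -0.9]
[0.04, 0.99, -0.11, 0.0, 0.0, -0.9]
[-0.06, 0.99, -0.11, 0.0, 0.0, -0.9]
```

Call:
{"name": "step_arm", "arguments": {
  "plan": [
    [[85,0.52,-0.26,-0.25,0,0,-0.9],[85,0.54,-0.2,-0.25,0,0,-0.9],[85,0.56,-0.14,-0.25,0,0,-0.9],[85,0.57,-0.08,-0.25,0,0,-0.9],[85,0.58,-0.02,-0.25,0,0,-0.9],[85,0.58,0.04,-0.25,0,0,-0.9],[85,0.57,0.11,-0.25,0,0,-0.9],[85,0.55,0.17,-0.25,0,0,-0.9],[85,0.53,0.23,-0.25,0,0,-0.9],[85,0.5,0.28,-0.25,0,0,-0.9],[85,0.47,0.34,-0.25,0,0,-0.9],[85,0.43,0.38,-0.25,0,0,-0.9]]
  ]
}}

```text
time: 1.1
tcp_pos: [0.3006, -0.4202, 0.301]
tool_rot: [-0.0, 0.714, 0.7, 0.0]
contact_force: [-0.5, -0.3, 0.0]
grip_width: 0.0852
gripper_force: 0.0
```

Call:
{"name": "step_arm", "arguments": {
  "plan": [
    [[85,0.9,0.43,-0.11,0,0,-0.9],[85,0.85,0.52,-0.11,0,0,-0.9],[85,0.79,0.61,-0.11,0,0,-0.9],[85,0.71,0.69,-0.11,0,0,-0.9],[85,0.64,0.76,-0.11,0,0,-0.9],[85,0.55,0.83,-0.11,0,0,-0.9],[85,0.46,0.88,-0.11,0,0,-0.9],[85,0.36,0.93,-0.11,0,0,-0.9],[85,0.26,0.96,-0.11,0,0,-0.9],[85,0.15,0.98,-0.11,0,0,-0.9],[85,0.04,0.99,-0.11,0,0,-0.9],[85,-0.06,0.99,-0.11,0,0,-0.9]]
  ]
}}

```text
time: 2.1
tcp_pos: [0.4618, -0.1002, 0.3405]
tool_rot: [-0.0, 0.146, 0.989, 0.0]
contact_force: [-0.4, 0.4, -0.4]
grip_width: 0.0851
gripper_force: 0.0
```

```bash
cat >> h.py <<'E'
import json
def snap(n):
    s=r.get_state(); im=r.read_camera("wrist"); cv2.imwrite(f"pics/{n}.png",im[:,:,::-1])
    json.dump([list(map(float,s["tool_rot"])),list(map(float,s["tcp_pos"]))],open(f"pics/{n}.json","w")); return im
def wcam(n):
    q,p=json.load(open(f"pics/{n}.json")); return cam("wrist",(Ro.from_quat([q[1],q[2],q[3],q[0]]),np.array(p)))
E
python3 - <<'E'
from h import *
snap("w1")
h=np.array([-.886,-.464,0]); f=np.array([0,0,np.cos(.5)])+np.sin(.5)*h
x=np.cos(.5)*h-np.sin(.5)*np.array([0,0,1]); R=Ro.from_matrix(np.c_[x,np.cross(-f,x),-f])
P=np.array([.530,.348,.190])+.13*f; print(P)
goto([.44,.12,.34],down(3.3),8)
goto(P,R,11,pose=(down(3.3),np.array([.44,.12,.34])))
E
```

```text
[0.47477977 0.31908105 0.30408573]
max 0.91
[0.35, 0.84, 0.01, 0.0, 0.0, -0.46]
[0.3, 0.85, 0.01, 0.0, 0.0, -0.46]
[0.25, 0.87, 0.01, 0.0, 0.0, -0.46]
[0.21, 0.88, 0.01, 0.0, 0.0, -0.46]
[0.16, 0.89, 0.01, 0.0, 0.0, -0.46]
[0.11, 0.9, 0.01, 0.0, 0.0, -0.46]
[0.06, 0.9, 0.0, 0.0, 0.0, -0.46]
[0.01, 0.91, 0.0, 0.0, 0.0, -0.46]
max 0.58
[-0.2, 0.58, 0.11, -0.06, -0.38, -0.24]
[-0.21, 0.57, 0.12, -0.06, -0.38, -0.24]
[-0.22, 0.57, 0.14, -0.06, -0.38, -0.24]
[-0.23, 0.56, 0.15, -0.06, -0.38, -0.24]
[-0.24, 0.55, 0.17, -0.06, -0.38, -0.24]
[-0.25, 0.54, 0.18, -0.06, -0.38, -0.24]
[-0.25, 0.53, 0.2, -0.06, -0.38, -0.24]
[-0.26, 0.52, 0.21, -0.06, -0.38, -0.24]
[-0.27, 0.51, 0.23, -0.06, -0.38, -0.24]
[-0.27, 0.51, 0.24, -0.06, -0.38, -0.24]
[-0.27, 0.5, 0.26, -0.06, -0.38, -0.24]
```

View pics/w1.png

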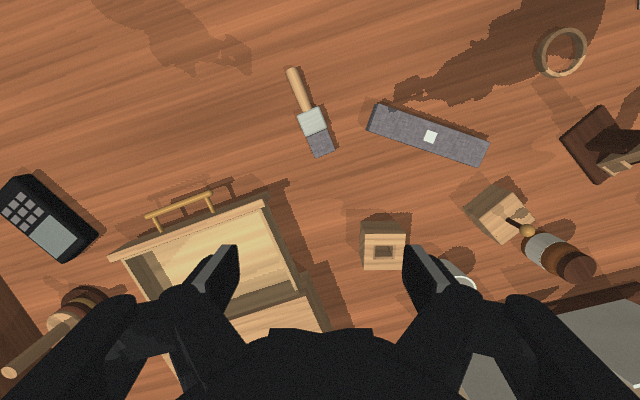

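The wrist view shows the slotted block with its slot at (383,252). The case lies around (428,135) with its paper square at (430,137), the drawer handle runs from (147,216) to (211,195), and the hairpin block is at (500,212). I carry on to the fan.

Call:
{"name": "step_arm", "arguments": {
  "plan": [
    [[85,0.35,0.84,0.01,0,0,-0.46],[85,0.3,0.85,0.01,0,0,-0.46],[85,0.25,0.87,0.01,0,0,-0.46],[85,0.21,0.88,0.01,0,0,-0.46],[85,0.16,0.89,0.01,0,0,-0.46],[85,0.11,0.9,0.01,0,0,-0.46],[85,0.06,0.9,0,0,0,-0.46],[85,0.01,0.91,0,0,0,-0.46]]
  ]
}}

```text
time: 2.82
tcp_pos: [0.4398, 0.1156, 0.3385]
tool_rot: [-0.0, -0.072, 0.997, -0.0]
contact_force: [0.6, -0.2, 0.2]
grip_width: 0.0852
gripper_force: 0.0
```

Call:
{"name": "step_arm", "arguments": {
  "plan": [
    [[85,-0.2,0.58,0.11,-0.06,-0.38,-0.24],[85,-0.21,0.57,0.12,-0.06,-0.38,-0.24],[85,-0.22,0.57,0.14,-0.06,-0.38,-0.24],[85,-0.23,0.56,0.15,-0.06,-0.38,-0.24],[85,-0.24,0.55,0.17,-0.06,-0.38,-0.24],[85,-0.25,0.54,0.18,-0.06,-0.38,-0.24],[85,-0.25,0.53,0.2,-0.06,-0.38,-0.24],[85,-0.26,0.52,0.21,-0.06,-0.38,-0.24],[85,-0.27,0.51,0.23,-0.06,-0.38,-0.24],[85,-0.27,0.51,0.24,-0.06,-0.38,-0.24],[85,-0.27,0.5,0.26,-0.06,-0.38,-0.24],[85,0,0,0,0,0,0]]
  ]
}}

```text
time: 3.82
tcp_pos: [0.4763, 0.3141, 0.3001]
tool_rot: [0.243, -0.225, 0.942, 0.057]
contact_force: [-1.2, 0.2, -0.8]
grip_width: 0.0852
gripper_force: 0.0
```

Run:
```python
from h import *
snap("w2"); R,p=T(); print(p.round(4),R.as_matrix().round(3).tolist(),r.get_state()["qpos"].round(2))
```

```text
[0.4766 0.313  0.3006] [[-0.782, -0.45, 0.431], [-0.396, 0.893, 0.215], [-0.481, -0.003, -0.877]] [ 0.47 -0.09 -0.39  0.77 -0.01  0.  ]
```

View pics/w2.png

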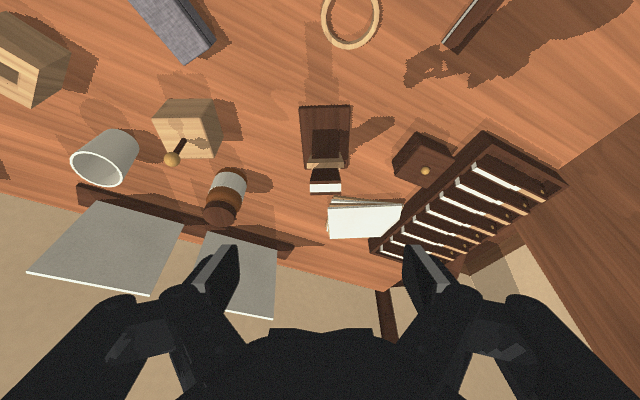

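The wrist view shows the fan's white end face at about (325,188), spanning columns 310 to 341. The rest's front edge runs from (299,107) to (351,105), and the jar, cup and hairpin are well to the left. I get the axis from the end face.

Run:
```python
from h import *
t=cam("top"); s=cam("side"); w=wcam("w2")
im=cv2.imread("pics/w2.png").astype(int)
sub=im[150:205,295:355]; m=(sub.min(2)>165).astype(np.uint8); k,l,st,ce=cv2.connectedComponentsWithStats(m)
for i in range(1,k):
    if st[i][4]>30: 
        R=cv2.minAreaRect(np.argwhere(l==i)[:,::-1].astype(np.float32)); print(st[i],ce[i]+[295,150],R)
        B=cv2.boxPoints(R)+[295,150]; print(B.tolist())
# dark rest base front edge in w2
m2=(im.max(2)<90).astype(np.uint8)
print([ (im[y,300:352:6].max(1)).tolist() for y in (100,104,108,112)])
for a,b in [((229.3,192.6),(225.5,220.8))]:
    X,e=tri([ray(t,a),ray(w,(325.5,188))]); print("top+wrist",X.round(4),e)
    X,e=tri([ray(t,a),ray(s,(225.7,217.5)),ray(w,(325.5,188))]); print("all",X.round(4),e, proj(t,X),proj(s,X),proj(w,X))
for z in (.005,.01,.015):
    a,b=onz(w,(299,107),z),onz(w,(351,105),z); d=b-a; print(z,a.round(3),b.round(3),np.linalg.norm(d),"y dir yaw",np.arctan2(d[1],d[0]))
A=cv2.resize(cv2.imread("pics/w2.png")[90:210,280:370],(450,600),interpolation=3)
b=cv2.imread("pics/side0.png")[212:290,188:235]; B=cv2.resize(b,(350,581),interpolation=3); B=cv2.copyMakeBorder(B,0,19,0,0,0)
cv2.imwrite("pics/crop2.png",np.hstack([A,B]))
```

```text
[ 15  34  31   8 247] [324.93927126 187.48582996] ((30.0, 37.5), (7.0, 30.0), 90.0)
[[310.0, 184.0], [340.0, 184.0], [340.0, 191.0], [310.0, 191.0]]
[36 51 24  2 34] [340.5        201.70588235] ((47.5, 51.5), (23.0, 1.0), 0.0)
[[331.0, 202.0], [331.0, 201.0], [354.0, 201.0], [354.0, 202.0]]
[[188, 170, 171, 161, 151, 161, 164, 196, 178], [173, 172, 175, 177, 180, 156, 159, 129, 140], [71, 73, 81, 93, 91, 89, 87, 95, 96], [104, 100, 89, 97, 94, 93, 84, 101, 102]]
top+wrist [0.5331 0.3495 0.1849] 0.0012617036304415697
all [0.5319 0.3483 0.1902] 0.0026717854178584634 (np.float64(229.80412183835057), np.float64(192.5916494854202)) (np.float64(226.30783249707355), np.float64(218.21199657633895)) (np.float64(326.2301351506757), np.float64(190.3584074799845))
0.005 [0.548 0.312 0.005] [0.509 0.382 0.005] 0.0802495592523016 y dir yaw 2.0804314014868828
0.01 [0.546 0.311 0.01 ] [0.507 0.38  0.01 ] 0.07925615411314138 y dir yaw 2.0804314014868837
0.015 [0.543 0.31  0.015] [0.505 0.379 0.015] 0.0782627489739811 y dir yaw 2.0804314014868828
```

View pics/crop2.png

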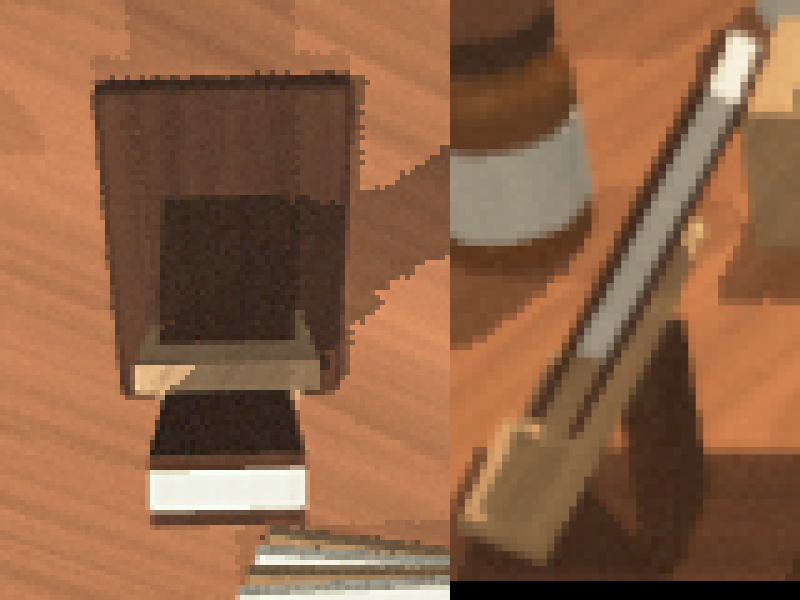

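Run:
```python
from h import *
t=cam("top"); s=cam("side"); w=wcam("w2"); R,p=T()
X,e=tri([ray(t,(229.3,192.6)),ray(w,(325.1,187.6))]); print(X.round(4),e,"side",proj(s,X),"depth",(w[1].T@(X-w[2])).round(3))
a,b=onz(w,(309.8,187.6),X[2]),onz(w,(341,187.6),X[2]); d=b-a; print("y yaw",np.arctan2(d[1],d[0]),np.linalg.norm(d))
# backplate top edge line & base front edge direction, wrist
for q in [((307,168.6),(344,168.6),.105),((299,105.5),(351,105),.01)]:
    a,b=onz(w,q[0],q[2]),onz(w,q[1],q[2]); d=b-a; print("y yaw",np.arctan2(d[1],d[0]),np.linalg.norm(d),((a+b)/2).round(4))
```

```text
[0.5334 0.3494 0.1841] 0.0015125480485020644 side (np.float64(225.7547985586911), np.float64(220.60269321698422)) depth [ 0.007 -0.012  0.307]
y yaw 2.0403537533023006 0.03437985251005757
y yaw 2.0401329173260634 0.05171119780585053 [0.5662 0.3664 0.105 ]
y yaw 2.0497580038464687 0.07905938110316976 [0.5251 0.3452 0.01  ]
```

```bash
cat >> h.py <<'E'
yw=2.045+np.pi/2; hh=np.array([np.cos(yw),np.sin(yw),0]); zz=np.array([0,0,1.])
f=np.cos(.5)*zz+np.sin(.5)*hh; tx=np.cos(.5)*hh-np.sin(.5)*zz
RF=Ro.from_matrix(np.c_[tx,np.cross(-f,tx),-f]); FT=np.array([.5325,.349,.187])
E
python3 - <<'E'
from h import *
goto(FT+.03*f,RF,5)
goto(FT-.046*f,RF,6,pose=(RF,FT+.03*f))
E
```

```text
max 0.68
[-0.02, 0.05, 0.68, -0.01, 0.0, -0.01]
[-0.02, 0.05, 0.68, -0.01, 0.0, -0.01]
[-0.02, 0.05, 0.68, -0.01, 0.0, -0.01]
[-0.02, 0.05, 0.68, -0.01, 0.0, -0.01]
[-0.02, 0.04, 0.68, -0.01, 0.0, -0.01]
max 0.42
[0.0, -0.0, 0.42, 0.0, 0.0, 0.0]
[0.0, -0.0, 0.42, 0.0, 0.0, 0.0]
[0.0, -0.0, 0.42, 0.0, 0.0, 0.0]
[0.0, -0.0, 0.42, 0.0, 0.0, 0.0]
[0.0, -0.0, 0.42, 0.0, 0.0, 0.0]
[0.0, -0.0, 0.42, 0.0, 0.0, 0.0]
```

Call:
{"name": "step_arm", "arguments": {
  "plan": [
    [[85,-0.02,0.05,0.68,-0.01,0,-0.01],[85,-0.02,0.05,0.68,-0.01,0,-0.01],[85,-0.02,0.05,0.68,-0.01,0,-0.01],[85,-0.02,0.05,0.68,-0.01,0,-0.01],[85,-0.02,0.04,0.68,-0.01,0,-0.01],[85,0,0,0.42,0,0,0],[85,0,0,0.42,0,0,0],[85,0,0,0.42,0,0,0],[85,0,0,0.42,0,0,0],[85,0,0,0.42,0,0,0],[85,0,0,0.42,0,0,0],[85,0,0,0,0,0,0]]
  ],
  "force": 30
}}

```text
time: 4.87
tcp_pos: [0.5541, 0.3582, 0.146]
tool_rot: [0.241, -0.227, 0.942, 0.058]
contact_force: [-0.4, 0.5, -0.4]
grip_width: 0.0851
gripper_force: 0.0
```

Run:
```python
from h import *
im=snap("w3"); R,p=T(); print(p.round(4), (R.inv().apply(FT-.046*f-p)).round(4)); w=wcam("w3"); print(proj(w,FT),proj(w,FT+.017*np.cross(-f,tx)))
sub=im[100:330,240:420].astype(int)
m=(sub.min(2)>165).astype(np.uint8); k,l,st,ce=cv2.connectedComponentsWithStats(m)
for i in range(1,k):
    if st[i][4]>60: print(st[i]+[240,100,0,0,0],ce[i]+[240,100])
cv2.imwrite("pics/w3c.png",cv2.resize(im[100:400,160:480,::-1],(640,600)))
```

```text
[0.554  0.3583 0.1471] [ 0.0014  0.0015 -0.0003]
(np.float64(325.1930326395823), np.float64(273.5764615112642)) (np.float64(361.01402896509757), np.float64(273.53300113857904))
[ 286  243  134   38 2827] [355.82065794 265.39971701]
```

View pics/w3c.png

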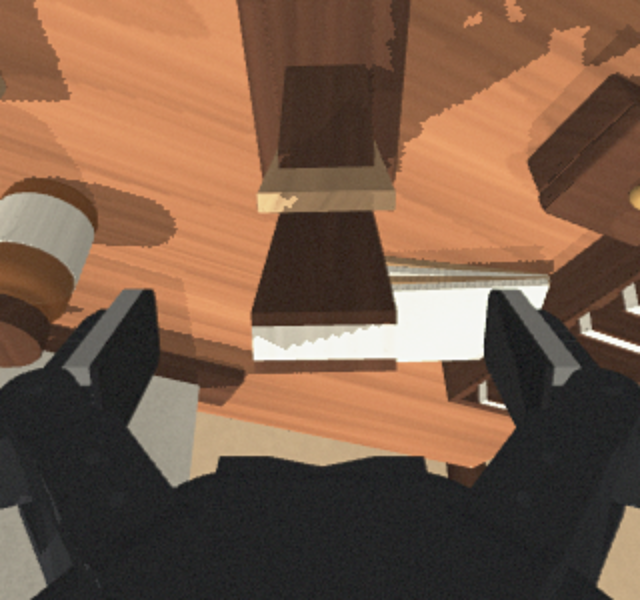

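The crop shows the end face between the open fingers at crop (324,341), with the pads at columns 155 and 487. The face sits about 1 mm in tool x and 1.7 mm in tool y off the grip centre. I correct that and close.

Call:
{"name": "step_arm", "arguments": {
  "plan": [
    [[85,0.03,0.05,0,0,0,0],[50,0,0,0,0,0,0],[25,0,0,0,0,0,0],[25,0,0,0,0,0,0],[25,0,0,0,0,0,0],[25,0,0,0,0,0,0],[25,0,0,0,0,0,0],[25,0,0,0,0,0,0]]
  ],
  "force": 35
}}

```text
time: 5.58
tcp_pos: [0.5532, 0.3608, 0.1492]
tool_rot: [0.244, -0.227, 0.941, 0.059]
contact_force: [-3.4, -1.7, 6.1]
grip_width: 0.0335
gripper_force: 34.8
```

Call:
{"name": "step_arm", "arguments": {
  "plan": [
    [[25,0,0,-0.2,0,0,0],[25,0,0,-0.3,0,0,0],[25,0,0,-0.5,0,0,0],[25,0,0,-0.6,0,0,0],[25,0,0,-0.7,0,0,0],[25,0,0,-0.7,0,0,0],[25,0,0,-0.7,0,0,0],[25,0,0,-0.6,0,0,0]]
  ]
}}

```text
time: 6.25
tcp_pos: [0.4962, 0.3316, 0.2626]
tool_rot: [0.243, -0.227, 0.941, 0.059]
contact_force: [0.1, 0.2, -0.3]
grip_width: 0.0337
gripper_force: 34.9
```

Run:
```python
from h import *
snap("w4")
# stand: slot & block from w1 and top/side views
w=wcam("w1"); im=cv2.imread("pics/w1.png").astype(int)
g=im[210:275,345:420].sum(2)//3
print("w1 slot window"); 
for y in range(236,272,2): print(y,(im[y,356:412:2].sum(1)//3).tolist())
a=cv2.imread("pics/top0.png").astype(int)
for y in range(156,190): print(y,(a[y,342:378].sum(1)//3).tolist())
print(r.get_state()["contact_force"],r.get_state()["grip_width"],T()[1])
```

```text
w1 slot window
236 [101, 96, 98, 97, 109, 175, 174, 174, 174, 174, 176, 175, 174, 173, 173, 172, 174, 174, 175, 173, 172, 171, 173, 170, 173, 68, 74, 123]
238 [101, 103, 97, 98, 102, 159, 160, 159, 161, 159, 159, 158, 160, 158, 162, 161, 157, 158, 161, 160, 160, 160, 159, 158, 157, 68, 72, 115]
240 [98, 105, 97, 97, 101, 176, 171, 175, 176, 170, 162, 160, 162, 162, 166, 162, 165, 162, 166, 165, 166, 164, 164, 168, 162, 69, 71, 117]
242 [102, 101, 100, 85, 125, 175, 178, 175, 176, 176, 175, 171, 174, 172, 174, 175, 176, 174, 177, 177, 173, 177, 177, 179, 174, 70, 77, 117]
244 [107, 107, 88, 100, 129, 169, 170, 168, 172, 163, 166, 165, 166, 170, 169, 168, 168, 164, 165, 167, 168, 167, 168, 164, 166, 47, 56, 92]
246 [105, 109, 98, 101, 113, 162, 159, 161, 160, 130, 84, 86, 84, 81, 82, 83, 74, 96, 101, 143, 162, 161, 163, 164, 126, 18, 24, 30]
248 [106, 103, 102, 93, 106, 154, 149, 147, 147, 125, 82, 86, 89, 85, 86, 80, 68, 92, 88, 133, 146, 150, 150, 151, 44, 29, 24, 15]
250 [103, 102, 94, 85, 134, 165, 162, 161, 157, 121, 76, 74, 79, 74, 79, 82, 75, 86, 104, 143, 162, 157, 162, 159, 11
[... 6781 characters left out ...]
 89, 105, 107, 109, 107, 106, 105, 106, 114, 116, 124, 121, 120, 120, 123]
187 [121, 120, 115, 112, 110, 103, 88, 73, 72, 67, 63, 62, 62, 61, 65, 69, 75, 76, 76, 77, 93, 100, 110, 108, 110, 111, 112, 111, 109, 115, 121, 125, 123, 122, 126, 124]
188 [124, 124, 124, 125, 120, 118, 107, 105, 98, 87, 79, 72, 77, 75, 80, 93, 102, 108, 107, 109, 108, 116, 114, 114, 113, 116, 111, 113, 117, 123, 128, 127, 126, 128, 127, 125]
189 [126, 125, 127, 126, 129, 127, 119, 114, 111, 109, 104, 103, 103, 102, 106, 110, 113, 113, 115, 117, 115, 117, 118, 118, 118, 119, 118, 121, 126, 133, 132, 134, 133, 131, 132, 130]
[-1.17371494  1.10959321  1.1188099 ] 0.033170097910385575 [0.49670393 0.33206529 0.26641322]
```

```bash
cat > stand.py <<'E'
from h import *
def slot(im,cam_,uv,z=.062,n=45,thr=125):
    """dark hole nearest uv: hole contour back-projected on plane z, minAreaRect there"""
    u,v=map(int,uv); g=cv2.GaussianBlur(im[v-n:v+n,u-n:u+n].min(2) if 0 else im[v-n:v+n,u-n:u+n].mean(2).astype(np.uint8),(3,3),0)
    m=(g<thr).astype(np.uint8); k,l,st,ce=cv2.connectedComponentsWithStats(m)
    i=min((i for i in range(1,k) if st[i][4]>20),key=lambda i:np.hypot(*(ce[i]-n)))
    c=max(cv2.findContours((l==i).astype(np.uint8),0,1)[0],key=len)[:,0,:]+[u-n,v-n]
    P=np.array([onz(cam_,q,z)[:2] for q in c],np.float32); R=cv2.minAreaRect(P*1000)
    return (ce[i]+[u-n,v-n]).round(2),R,st[i][4]
if __name__=="__main__":
    w=wcam("w1"); t=cam("top")
    for im,c,uv,thr in ((cv2.imread("pics/w1.png"),w,(383,252),118),(cv2.imread("pics/top0.png"),t,(358,169),118)):
        px,R,a=slot(im,c,uv,thr=thr,n=12); print(px,a,R); 
        X=onz(c,px,.062); print(X)
    # block top quad in w1, read off the grey profile
    q=[onz(w,p,.062) for p in ((365.5,236),(405.5,236),(403,269.5),(363.5,269.5))]
    print(np.round(q,4)[:,:2].tolist(),np.mean(q,0),[np.linalg.norm(q[i]-q[i-1]).round(4) for i in range(4)])
    d=q[1]-q[0]; print("yaw",np.arctan2(d[1],d[0]))
    # triangulate slot centre
    print(tri([ray(w,(384.5,252)),ray(t,(358,169.7))]))
    s=cam("side"); print(proj(s,[.636,-.037,.062]))
E
python3 stand.py
```

```text
[382.96 251.15] 209 ((640.0457763671875, -40.234596252441406), (31.64910125732422, 21.594430923461914), 76.21996307373047)
[ 0.63988046 -0.04033538  0.062     ]
[358.34 169.64] 59 ((641.426025390625, -36.9978141784668), (31.309078216552734, 20.127124786376953), 77.38729095458984)
[ 0.64163713 -0.03703631  0.062     ]
[[0.6031, -0.0625], [0.6231, 0.0035], [0.6856, -0.0143], [0.6651, -0.082]] [ 0.64420082 -0.03884363  0.062     ] [np.float64(0.065), np.float64(0.069), np.float64(0.065), np.float64(0.0707)]
yaw 1.2766360822417309
(array([ 0.64242927, -0.03707208,  0.06041995]), np.float64(0.0011278218883433984))
(np.float64(286.0468760409994), np.float64(189.10737277516705))
```

Run:
```python
from h import *
R0,p0=T(); R2=down(1.30+np.pi/2); R1=R0*Ro.from_rotvec((R0.inv()*R2).as_rotvec()*.55)
P1=[.565,.16,.31]; goto(P1,R1,9)
u=np.array([np.cos(1.30),np.sin(1.30),0]); P2=np.array([.642,-.038,.25])+.045*u; print(P2)
goto(P2,R2,9,pose=(R1,np.array(P1)))
```

```text
max 0.68
[-0.02, -0.68, -0.17, 0.1, 0.25, 0.37]
[-0.05, -0.68, -0.17, 0.1, 0.25, 0.37]
[-0.07, -0.68, -0.16, 0.1, 0.25, 0.37]
[-0.1, -0.68, -0.15, 0.1, 0.25, 0.37]
[-0.12, -0.68, -0.15, 0.1, 0.25, 0.37]
[-0.15, -0.67, -0.15, 0.1, 0.25, 0.37]
[-0.17, -0.67, -0.14, 0.1, 0.25, 0.37]
[-0.2, -0.66, -0.14, 0.1, 0.25, 0.37]
[-0.23, -0.65, -0.14, 0.1, 0.25, 0.37]
[0.65403745 0.00536012 0.25      ]
max 0.6
[-0.24, -0.6, 0.26, 0.08, 0.2, 0.3]
[-0.27, -0.59, 0.25, 0.08, 0.2, 0.3]
[-0.3, -0.58, 0.25, 0.08, 0.2, 0.3]
[-0.32, -0.56, 0.25, 0.08, 0.2, 0.3]
[-0.35, -0.55, 0.25, 0.08, 0.2, 0.3]
[-0.38, -0.53, 0.24, 0.08, 0.2, 0.3]
[-0.4, -0.52, 0.24, 0.08, 0.2, 0.3]
[-0.42, -0.5, 0.23, 0.08, 0.2, 0.3]
[-0.45, -0.48, 0.23, 0.08, 0.2, 0.3]
```

Call:
{"name": "step_arm", "arguments": {
  "plan": [
    [[25,-0.02,-0.68,-0.17,0.1,0.25,0.37],[25,-0.05,-0.68,-0.17,0.1,0.25,0.37],[25,-0.07,-0.68,-0.16,0.1,0.25,0.37],[25,-0.1,-0.68,-0.15,0.1,0.25,0.37],[25,-0.12,-0.68,-0.15,0.1,0.25,0.37],[25,-0.15,-0.67,-0.15,0.1,0.25,0.37],[25,-0.17,-0.67,-0.14,0.1,0.25,0.37],[25,-0.2,-0.66,-0.14,0.1,0.25,0.37],[25,-0.23,-0.65,-0.14,0.1,0.25,0.37]]
  ]
}}

```text
time: 7.05
tcp_pos: [0.5654, 0.1594, 0.3046]
tool_rot: [0.109, -0.028, 0.993, 0.024]
contact_force: [-0.1, 0.4, -1.3]
grip_width: 0.0334
gripper_force: 34.9
```

Call:
{"name": "step_arm", "arguments": {
  "plan": [
    [[25,-0.24,-0.6,0.26,0.08,0.2,0.3],[25,-0.27,-0.59,0.25,0.08,0.2,0.3],[25,-0.3,-0.58,0.25,0.08,0.2,0.3],[25,-0.32,-0.56,0.25,0.08,0.2,0.3],[25,-0.35,-0.55,0.25,0.08,0.2,0.3],[25,-0.38,-0.53,0.24,0.08,0.2,0.3],[25,-0.4,-0.52,0.24,0.08,0.2,0.3],[25,-0.42,-0.5,0.23,0.08,0.2,0.3],[25,-0.45,-0.48,0.23,0.08,0.2,0.3],[25,0,0,0,0,0,0],[25,0,0,0,0,0,0]]
  ]
}}

```text
time: 7.97
tcp_pos: [0.6546, 0.005, 0.2438]
tool_rot: [-0.003, 0.134, 0.991, -0.004]
contact_force: [0.2, -0.1, -0.9]
grip_width: 0.0333
gripper_force: 34.9
```

Run:
```python
from stand import *
im=snap("w5"); R,p=T(); w=wcam("w5"); print(p.round(4),R.as_matrix().round(3).tolist(),r.get_state()["contact_force"].round(1))
X=[.642,-.038,.062]; uv=proj(w,X); print("slot",uv)
print("foot pred",proj(w,R.apply([0,0,.135])+p),"top pred",proj(w,R.apply([0,0,-.045])+p))
s=r.read_camera("side"); cv2.imwrite("pics/side1.png",s[:,:,::-1]); sc=cam("side")
print("side: foot",proj(sc,R.apply([0,0,.135])+p),"top",proj(sc,R.apply([0,0,-.045])+p))
A=cv2.resize(im[80:380,200:500,::-1],(600,600)); cv2.imwrite("pics/w5c.png",A)
```

```text
[0.6545 0.0058 0.245 ] [[-0.964, 0.264, -0.004], [0.265, 0.964, -0.008], [0.002, -0.008, -1.0]] [-0.9 -0.3 -0.2]
slot (np.float64(287.2492476082703), np.float64(176.48768991304638))
foot pred (np.float64(322.2999893396541), np.float64(185.34042142896902)) top pred (np.float64(324.7054336461013), np.float64(273.4060702307399))
side: foot (np.float64(272.7804939249732), np.float64(179.2737243626546)) top (np.float64(268.51144337327077), np.float64(122.03963012028561))
```

View pics/w5c.png

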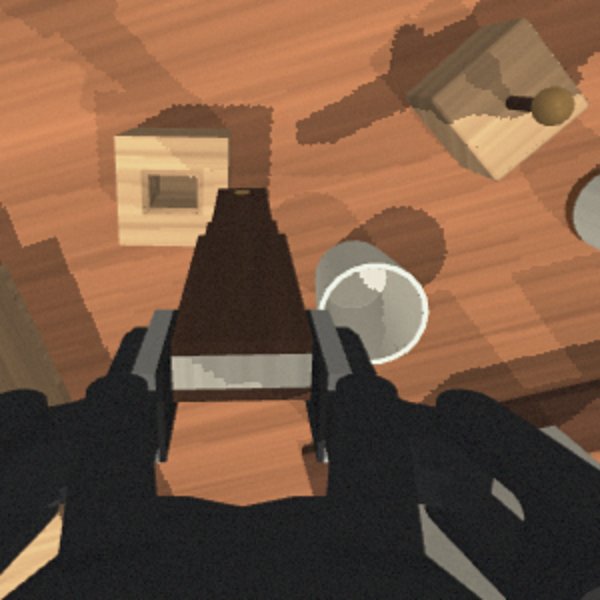

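The crop shows the fan held straight, with its foot edge at crop (219 to 267, 188) and its top at (243,377). The slot mouth is at crop (172,191), square to the tool, and the cup at (372,312) is clear of it.

Run:
```python
from stand import *
im=cv2.imread("pics/w5.png"); w=wcam("w5"); q,p=json.load(open("pics/w5.json")); R=Ro.from_quat([q[1],q[2],q[3],q[0]]);p=np.array(p)
for thr in (110,125,140):
    px,Q,a=slot(im,w,(286,175),thr=thr,n=18); X=onz(w,px,.062); print(px,a,Q,X.round(4))
# block top edges in w5
c=lambda a:(200+a[0]/2-.25,80+a[1]/2-.25)
a,b=onz(w,c((115,137)),.062),onz(w,c((228,137)),.062);d=b-a;print("yaw",np.arctan2(d[1],d[0]),np.linalg.norm(d))
X=onz(w,c((173,192)),.062);print("mouth",X.round(4))
foot=R.apply([.0025,.002,.136])+p;print("foot",foot.round(4))
# fan axis world tilt
top=R.apply([0,.001,-.044])+p; ax=top-foot;print("axis",(ax/np.linalg.norm(ax)).round(4))
```

```text
[285.42 175.95] 349 ((640.5218505859375, -39.88064193725586), (29.134742736816406, 19.414621353149414), 73.20950317382812) [ 0.6407 -0.04    0.062 ]
[285.66 175.56] 395 ((640.0899047851562, -39.18864440917969), (30.587202072143555, 20.675399780273438), 73.26644897460938) [ 0.6403 -0.0396  0.062 ]
[285.05 175.94] 456 ((640.3447875976562, -40.614891052246094), (33.17210388183594, 22.104007720947266), 73.26644134521484) [ 0.6406 -0.0405  0.062 ]
yaw 1.3018743492425995 0.06956425600668692
mouth [ 0.6408 -0.0389  0.062 ]
foot [0.6519 0.0066 0.1078]
axis [ 0.018  -0.0015  0.9998]
```

```bash
cat >> h.py <<'E'
def fanpose(foot,yaw,ft=(.0025,.002,.136),tt=(0,.001,-.044)):
    """tool pose that puts the held fan upright, tool y near yaw, foot at the point"""
    a=np.array(tt)-np.array(ft); a/=np.linalg.norm(a); R=down(yaw+np.pi/2)
    b=R.apply(a); v=np.cross(b,zz); R=Ro.from_rotvec(v)*R
    return np.array(foot)-R.apply(ft),R
E
python3 - <<'E'
from h import *
P1,R1=fanpose((.6407,-.0393,.085),1.285); goto(P1,R1,5); print(P1)
P2,_=fanpose((.6407,-.0393,.045),1.285); goto(P2,R1,4,pose=(R1,P1))
E
```

```text
max 0.32
[0.0, -0.32, 0.17, -0.0, -0.02, 0.03]
[0.0, -0.32, 0.17, -0.0, -0.02, 0.03]
[0.0, -0.32, 0.17, -0.0, -0.02, 0.03]
[0.0, -0.32, 0.17, -0.0, -0.02, 0.03]
[0.0, -0.32, 0.17, -0.0, -0.02, 0.03]
[ 0.64093546 -0.04066623  0.22103061]
max 0.33
[0.0, 0.0, 0.33, 0.0, 0.0, 0.0]
[0.0, 0.0, 0.33, 0.0, 0.0, 0.0]
[0.0, 0.0, 0.33, 0.0, 0.0, 0.0]
[0.0, 0.0, 0.33, 0.0, 0.0, 0.0]
```

Call:
{"name": "step_arm", "arguments": {
  "plan": [
    [[25,0,-0.32,0.17,0,-0.02,0.03],[25,0,-0.32,0.17,0,-0.02,0.03],[25,0,-0.32,0.17,0,-0.02,0.03],[25,0,-0.32,0.17,0,-0.02,0.03],[25,0,-0.32,0.17,0,-0.02,0.03],[25,0,0,0,0,0,0],[25,0,0,0,0,0,0]]
  ]
}}

```text
time: 8.65
tcp_pos: [0.6411, -0.0398, 0.2218]
tool_rot: [0.005, 0.142, 0.99, -0.005]
contact_force: [0.9, 0.1, -0.6]
grip_width: 0.0337
gripper_force: 34.9
```

Run:
```python
from h import *
im=snap("w6"); R,p=T(); w=wcam("w6"); P1,R1=fanpose((.6407,-.0393,.085),1.285)
print(p.round(4),"err tool",R.inv().apply(P1-p).round(4),(R.inv()*R1).as_rotvec().round(4))
s=r.read_camera("side"); cv2.imwrite("pics/side2.png",s[:,:,::-1])
A=cv2.resize(im[130:290,240:400,::-1],(400,400),interpolation=3); B=cv2.resize(s[110:230,230:350,::-1],(400,400),interpolation=3)
cv2.imwrite("pics/c6.png",np.hstack([A,B]))
```

```text
[ 0.6416 -0.0396  0.222 ] err tool [ 0.0003 -0.0012  0.001 ] [-0.0022 -0.0012  0.0013]
```

View pics/c6.png

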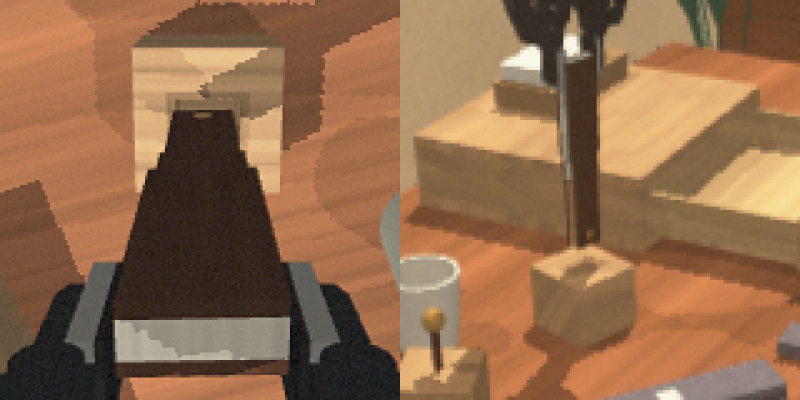

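The wrist half shows the foot edge at crop (173 to 237, 110) over the mouth (167 to 249, top edge row 93), with the block's top spanning (133,47) to (280,193). The side half shows the fan upright just above the slot. I check the relative offset by number.

Run:
```python
from h import *
w=wcam("w6"); c=lambda a:(240+a[0]/2.5-.3,130+a[1]/2.5-.3)
B=[onz(w,c(a),.062) for a in((133,47),(283,47),(280,193),(135,193))]; print("w6 block",np.mean(B,0).round(4),[np.linalg.norm(B[i]-B[i-1]).round(4) for i in range(4)])
q,p=json.load(open("pics/w6.json")); R=Ro.from_quat([q[1],q[2],q[3],q[0]]); p=np.array(p)
fl=[onz(w,c(a),p[2]-.136) for a in((173,110),(237,110))]; m=np.mean(fl,0); print("foot near edge",m.round(4),"w",np.linalg.norm(fl[0]-fl[1]))
foot=m-.008*R.apply([1,0,0]); print("foot",foot.round(4))
d=R.inv().apply(np.mean(B,0)-foot); print("need tool shift",d.round(4))
w=wcam("w5"); c=lambda a:(200+a[0]/2-.25,80+a[1]/2-.25)
B=[onz(w,c(a),.062) for a in((115,137),(228,137),(120,245))]; print("w5 block",((B[1]+B[2])/2).round(4))
# fan verticality in side2: fan edges
print(R.apply([0,0,1]).round(4))
```

```text
w6 block [ 0.6411 -0.0396  0.062 ] [np.float64(0.0709), np.float64(0.0689), np.float64(0.0707), np.float64(0.0709)]
foot near edge [ 0.6302 -0.0376  0.0858] w 0.02796401718542433
foot [ 0.6379 -0.0399  0.0859]
need tool shift [-0.0027  0.0014  0.024 ]
w5 block [ 0.641  -0.0394  0.062 ]
[ 0.0095 -0.011  -0.9999]
```

Run:
```python
from h import *
I=(Ro.identity(),np.zeros(3)); ct=cam("wrist",I)
for nm,px in (("w5",(321.5-.2,174-.25)),("w6",(240+205/2.5-.3,130+110/2.5-.3))):
    print(nm,px,"near edge in tool",onz(ct,px,.136).round(4))
q,p=json.load(open("pics/w6.json")); R=Ro.from_quat([q[1],q[2],q[3],q[0]]); p=np.array(p)
print((R.apply([.0025,.002,.136])+p).round(4), R.as_matrix().round(4).tolist())
print(proj(wcam("w6"),R.apply([.0105,.002,.136])+p),onz(wcam("w6"),(321.7,173.7),p[2]-.136))
```

```text
w5 (321.3, 173.75) near edge in tool [ 0.0126 -0.0003  0.136 ]
w6 (321.7, 173.7) near edge in tool [1.27e-02 1.00e-04 1.36e-01]
[ 0.6406 -0.0387  0.0858] [[-0.9596, 0.2811, 0.0095], [0.281, 0.9596, -0.011], [-0.0122, -0.0079, -0.9999]]
(np.float64(323.42222636769003), np.float64(175.6526284797155)) [ 0.63025074 -0.03762865  0.08583992]
```

Run:
```python
from h import *
for _ in range(2):
    m=r.camera_model("wrist"); print(m["fx"],m["cx"],m["cy"],np.array(m["tool_from_camera"]).round(5).tolist())
ct=cam("wrist",(Ro.identity(),np.zeros(3))); o,d=ray(ct,(321.3,173.75)); print(o,d, onz(ct,(321.3,173.75),.136))
```

```text
278.20003077475263 320.3648704433304 198.54555418179532 [[-0.00099, -0.95993, -0.28025, 0.07182], [1.0, -0.00099, -0.00012, -0.00134], [-0.00016, -0.28025, 0.95993, -0.16346], [0.0, 0.0, 0.0, 1.0]]
278.20003077475263 320.3648704433304 198.54555418179532 [[-0.00099, -0.95993, -0.28025, 0.07182], [1.0, -0.00099, -0.00012, -0.00134], [-0.00016, -0.28025, 0.95993, -0.16346], [0.0, 0.0, 0.0, 1.0]]
[ 0.0718155  -0.00133655 -0.16346157] [-0.19392665  0.00331747  0.98101042] [ 0.01261779 -0.00032386  0.136     ]
```

The camera model now differs by about 2 mm from my first reading, so I use only relative measurements from the same picture. I shift the tool by about -3 mm in x and +1.2 mm in y, then lower the fan.

```bash
sed -i 's/ft=(.0025,.002,.136),tt=(0,.001,-.044)/ft=(.0046,-.0003,.136),tt=(.0019,-.0011,-.044)/' h.py
python3 - <<'E'
from h import *
P1,R1=fanpose((.641,-.0395,.082),1.285); goto(P1,R1,2)
P2,_=fanpose((.641,-.0395,.030),1.285); goto(P2,R1,5,pose=(R1,P1))
E
```

```text
max 0.07
[-0.03, 0.01, 0.07, -0.01, -0.01, 0.01]
[-0.03, 0.01, 0.07, -0.01, -0.01, 0.01]
max 0.35
[0.01, 0.0, 0.35, 0.0, 0.0, 0.0]
[0.01, 0.0, 0.35, 0.0, 0.0, 0.0]
[0.01, 0.0, 0.35, 0.0, 0.0, 0.0]
[0.01, 0.0, 0.35, 0.0, 0.0, 0.0]
[0.01, 0.0, 0.35, 0.0, 0.0, 0.0]
```

Call:
{"name": "step_arm", "arguments": {
  "plan": [
    [[25,-0.04,0.02,0.07,-0.01,-0.01,0.01],[25,-0.04,0.02,0.07,-0.01,-0.01,0.01],[25,0,0,0.2,0,0,0],[25,0.01,0,0.25,0,0,0],[25,0.01,0,0.25,0,0,0],[25,0.01,0,0.25,0,0,0],[25,0,0,0.25,0,0,0],[25,0,0,0,0,0,0]]
  ]
}}

```text
time: 9.42
tcp_pos: [0.6426, -0.0401, 0.1782]
tool_rot: [0.005, 0.143, 0.99, -0.004]
contact_force: [-1.1, -0.3, -0.7]
grip_width: 0.0332
gripper_force: 35.0
```

Call:
{"name": "step_arm", "arguments": {
  "plan": [
    [[25,0,0,0.2,0,0,0],[25,0.01,0,0.2,0,0,0],[25,0,0,0.2,0,0,0],[25,0,0,0.15,0,0,0],[25,0,0,0.1,0,0,0],[25,0,0,0,0,0,0]]
  ]
}}

```text
time: 9.92
tcp_pos: [0.6435, -0.0404, 0.1543]
tool_rot: [0.006, 0.143, 0.99, -0.004]
contact_force: [-0.4, 0.5, -0.8]
grip_width: 0.0334
gripper_force: 35.0
```

Call:
{"name": "step_arm", "arguments": {
  "plan": [
    [[25,0,0,0.07,0,0,0],[25,0,0,0.05,0,0,0],[25,0,0,0.05,0,0,0],[25,0,0,0.05,0,0,0],[25,0,0,0,0,0,0]]
  ]
}}

```text
time: 10.33
tcp_pos: [0.6439, -0.0405, 0.1484]
tool_rot: [0.006, 0.143, 0.99, -0.004]
contact_force: [0.7, 0.1, -0.7]
grip_width: 0.0333
gripper_force: 35.0
```

Call:
{"name": "step_arm", "arguments": {
  "plan": [
    [[25,0,0,0.04,0,0,0],[25,0,0,0.04,0,0,0],[25,0,0,0.04,0,0,0],[25,0,0,0,0,0,0]]
  ]
}}

```text
time: 10.67
tcp_pos: [0.6455, -0.041, 0.148]
tool_rot: [0.009, 0.143, 0.99, -0.004]
contact_force: [-2.0, -0.6, 11.2]
grip_width: 0.0333
gripper_force: 36.2
```

Run:
```python
from h import *
s=r.get_state(); print(s["tcp_pos"].round(4),s["contact_force"].round(1),s["moment"].round(2)); R,p=T(s)
im=snap("w7"); ct=cam("wrist",(Ro.identity(),np.zeros(3)))
for rr in range(225,300,5): print(rr,(im[rr,276:366:3].mean(1)).astype(int).tolist())
```

```text
[ 0.6455 -0.041   0.148 ] [-2.  -0.6 11.2] [-0.03  0.7   0.01]
225 [121, 120, 121, 126, 184, 109, 37, 39, 39, 39, 37, 36, 37, 37, 31, 39, 35, 46, 38, 36, 43, 34, 39, 37, 32, 187, 180, 180, 139, 138]
230 [126, 127, 126, 130, 143, 37, 38, 38, 36, 42, 35, 41, 39, 40, 41, 32, 40, 38, 41, 37, 39, 41, 41, 37, 43, 81, 141, 139, 137, 133]
235 [137, 96, 95, 94, 39, 37, 37, 44, 40, 40, 35, 40, 41, 41, 44, 35, 38, 37, 36, 36, 39, 39, 39, 42, 38, 38, 37, 96, 97, 100]
240 [98, 95, 96, 42, 40, 36, 37, 42, 40, 37, 34, 40, 42, 44, 38, 39, 40, 37, 36, 42, 31, 41, 34, 35, 40, 37, 34, 100, 97, 96]
245 [101, 95, 97, 27, 47, 35, 34, 44, 38, 41, 40, 32, 38, 39, 42, 38, 33, 41, 39, 46, 39, 38, 39, 41, 39, 43, 44, 39, 96, 93]
250 [96, 96, 37, 33, 41, 39, 37, 39, 39, 43, 40, 38, 44, 38, 37, 38, 42, 44, 40, 40, 33, 38, 49, 41, 36, 41, 42, 25, 98, 96]
255 [99, 97, 31, 37, 39, 41, 40, 42, 43, 45, 40, 42, 43, 46, 51, 44, 41, 44, 39, 46, 45, 43, 46, 41, 39, 46, 45, 26, 45, 97]
260 [95, 41, 32, 74, 180, 181, 170, 149, 141, 142, 142, 146, 150, 147, 149, 145, 143, 147, 149, 144, 144, 144, 147, 147, 146, 141, 143, 24
[... 305 characters left out ...]
2]
275 [49, 25, 23, 31, 62, 56, 52, 55, 53, 49, 48, 49, 51, 52, 48, 48, 47, 42, 49, 50, 50, 49, 42, 46, 43, 61, 69, 28, 27, 32]
280 [33, 45, 26, 34, 52, 51, 43, 39, 40, 43, 39, 48, 82, 81, 63, 63, 97, 99, 99, 89, 103, 121, 116, 115, 117, 113, 29, 24, 32, 29]
285 [31, 43, 27, 25, 103, 122, 119, 124, 123, 119, 124, 129, 130, 137, 138, 134, 133, 128, 130, 134, 137, 140, 138, 137, 134, 137, 25, 31, 35, 39]
290 [29, 47, 29, 22, 131, 131, 133, 136, 136, 137, 136, 133, 136, 138, 138, 140, 137, 137, 137, 135, 132, 139, 132, 139, 136, 133, 84, 33, 32, 25]
295 [31, 47, 35, 47, 136, 135, 135, 138, 139, 142, 136, 136, 134, 137, 138, 140, 140, 141, 136, 136, 142, 150, 149, 151, 147, 146, 143, 34, 55, 28]
```

Contact came at TCP z = 0.148 (11 N up). That matches the slot floor, 0.012 + 0.136, and puts the fan's top at 0.192. I release and retreat.

Call:
{"name": "step_arm", "arguments": {
  "plan": [
    [[25,0,0,-0.02,0,0,0],[25,0,0,0,0,0,0],[38,0,0,0,0,0,0],[45,0,0,0,0,0,0],[60,0,0,0,0,0,0],[75,0,0,0,0,0,0],[75,0,0,-0.2,0,0,0],[75,0,0,-0.5,0,0,0],[75,0,0,-0.8,0,0,0],[75,0,0,-0.8,0,0,0],[75,0,0,-0.8,0,0,0],[75,0,0,-0.4,0,0,0]]
  ]
}}

```text
time: 11.72
tcp_pos: [0.6438, -0.0396, 0.2544]
tool_rot: [0.009, 0.143, 0.99, -0.004]
contact_force: [1.0, -0.6, 0.1]
grip_width: 0.075
gripper_force: 0.0
```

Run:
```python
from h import *
s=r.get_state(); print(s["tcp_pos"].round(4),s["contact_force"].round(1),s["grip_width"])
im=snap("w8"); w=wcam("w8"); R,p=T()
# fan end face in w8
print("pred",proj(w,[.641,-.0395,.192]))
t=r.read_camera("top"); cv2.imwrite("pics/top1.png",t[:,:,::-1]); sd=r.read_camera("side"); cv2.imwrite("pics/side3.png",sd[:,:,::-1])
for nm,g,(u,v),n in (("wrist",im,proj(w,[.641,-.0395,.192]),45),("side",sd,proj(cam("side"),[.641,-.0395,.188]),14)):
    u,v=int(u),int(v); sub=g[v-n:v+n,u-n:u+n].astype(int); m=((sub.min(2)>120)&(sub.max(2)-sub.min(2)<25)).astype(np.uint8)
    k,l,st,ce=cv2.connectedComponentsWithStats(m); print(nm,[(st[i]+[u-n,v-n,0,0,0]).tolist()+cv2.boxPoints(cv2.minAreaRect(np.argwhere(l==i)[:,::-1].astype(np.float32))).tolist() for i in range(1,k) if st[i][4]>15])
print("side pred foot/top",proj(cam("side"),[.641,-.0395,.062]),proj(cam("side"),[.641,-.0395,.192]))
```

```text
[ 0.6438 -0.0396  0.2544] [ 1.  -0.6  0.1] 0.07499709284947645
pred (np.float64(321.5442532038983), np.float64(200.80198164152637))
wrist [[300, 199, 40, 10, 383, [24.0, 44.0], [63.0, 44.0], [63.0, 53.0], [24.0, 53.0]]]
side []
side pred foot/top (np.float64(285.1630684715504), np.float64(188.43293895547868)) (np.float64(283.20943951306396), np.float64(149.8594514874803))
```

```bash
cat > case.py <<'E'
from h import *
def case(im,c,uv,n,z):
    """grey box nearest uv: largest grey blob, its min-area rectangle cast on plane z; paper square centre"""
    u,v=map(int,uv); y0,x0=max(v-n,0),max(u-n,0); sub=im[y0:v+n,x0:u+n].astype(int)
    m=(((sub.max(2)-sub.min(2))<32)&(sub.max(2)>55)).astype(np.uint8); m=cv2.morphologyEx(m,cv2.MORPH_OPEN,np.ones((3,3)))
    k,l,st,ce=cv2.connectedComponentsWithStats(m); i=1+np.argmax(st[1:,4])
    C=max(cv2.findContours((l==i).astype(np.uint8),0,1)[0],key=len)[:,0,:]+[x0,y0]
    P=np.array([onz(c,q,z)[:2] for q in C],np.float32)*1000
    mw=((sub.min(2)>150)).astype(np.uint8); k,l2,s2,c2=cv2.connectedComponentsWithStats(mw); j=1+np.argmax(s2[1:,4])
    return st[i][4],cv2.minAreaRect(P),cv2.boxPoints(cv2.minAreaRect(C.astype(np.float32))),c2[j]+[x0,y0],s2[j][4]
E
python3 - <<'E'
from case import *
for nm,im,c,uv,n in (("w1",cv2.imread("pics/w1.png"),wcam("w1"),(428,135),75),("top",cv2.imread("pics/top0.png"),cam("top"),(318,222),40)):
    a,R,B,pc,pa=case(im,c,uv,n,.036); print(nm,a,R,B.round().tolist(),pc,pa,onz(c,pc,.036))
    globals()["r_"+nm]=ray(c,pc)
print("paper",tri([r_w1,r_top]))
print(T()[1],r.get_state()["qpos"].round(2))
E
```

```text
w1 3561 ((471.6875305175781, 80.24769592285156), (204.59445190429688, 46.1175537109375), 55.126949310302734) [[365.0, 130.0], [375.0, 101.0], [490.0, 141.0], [480.0, 169.0]] [429.86923077 136.31538462] 130 [0.47346867 0.08308742 0.036     ]
top 875 ((471.68450927734375, 88.72054290771484), (197.32107543945312, 46.90829086303711), 55.09407043457031) [[289.0, 209.0], [298.0, 198.0], [347.0, 234.0], [338.0, 246.0]] [318.54761905 221.0952381 ] 42 [0.47369427 0.08680965 0.036     ]
paper (array([0.47498413, 0.08656193, 0.02613658]), np.float64(0.0001845449601287783))
[ 0.64378353 -0.03962077  0.25192525] [-0.16  0.52  0.4   1.44 -0.01  0.13]
```

Run:
```python
from h import *
goto([.472,.086,.24],down(4.10),12)
```

```text
max 0.87
[0.56, 0.2, 0.02, -0.01, 0.01, -0.87]
[0.53, 0.26, 0.02, -0.01, 0.01, -0.87]
[0.5, 0.31, 0.02, -0.01, 0.01, -0.87]
[0.47, 0.36, 0.03, -0.01, 0.01, -0.87]
[0.43, 0.41, 0.03, -0.01, 0.01, -0.87]
[0.38, 0.45, 0.03, -0.01, 0.01, -0.87]
[0.34, 0.49, 0.03, -0.01, 0.01, -0.87]
[0.28, 0.52, 0.03, -0.01, 0.01, -0.87]
[0.23, 0.55, 0.03, -0.01, 0.01, -0.87]
[0.17, 0.57, 0.03, -0.01, 0.01, -0.87]
[0.11, 0.58, 0.03, -0.01, 0.01, -0.87]
[0.05, 0.59, 0.03, -0.01, 0.01, -0.87]
```

Call:
{"name": "step_arm", "arguments": {
  "plan": [
    [[85,0.56,0.2,0.02,-0.01,0.01,-0.87],[85,0.53,0.26,0.02,-0.01,0.01,-0.87],[85,0.5,0.31,0.02,-0.01,0.01,-0.87],[85,0.47,0.36,0.03,-0.01,0.01,-0.87],[85,0.43,0.41,0.03,-0.01,0.01,-0.87],[85,0.38,0.45,0.03,-0.01,0.01,-0.87],[85,0.34,0.49,0.03,-0.01,0.01,-0.87],[85,0.28,0.52,0.03,-0.01,0.01,-0.87],[85,0.23,0.55,0.03,-0.01,0.01,-0.87],[85,0.17,0.57,0.03,-0.01,0.01,-0.87],[85,0.11,0.58,0.03,-0.01,0.01,-0.87],[85,0.05,0.59,0.03,-0.01,0.01,-0.87]]
  ]
}}

```text
time: 12.87
tcp_pos: [0.4688, 0.0866, 0.2376]
tool_rot: [-0.004, -0.466, 0.885, 0.001]
contact_force: [-0.1, 0.2, -0.7]
grip_width: 0.0846
gripper_force: 0.0
```

Run:
```python
from case import *
im=snap("w9"); R,p=T(); c=wcam("w9"); print(p.round(4),R.as_matrix().round(3)[:,0])
uv=proj(c,[.472,.086,.036]); print(uv)
a,Q,B,pc,pa=case(im,c,(320,140),130,.036); print(a,Q,B.round().tolist(),pc,pa,onz(c,pc,.036))
# profile across the case near the paper square (columns), and along rows
print("row profile",{rr:im[rr,230:410:6].mean(1).astype(int).tolist() for rr in (120,160)})
t=cam("top"); X,e=tri([ray(c,pc),ray(t,(318.55,221.1))]); print("paper",X.round(4),e)
```

```text
[0.4659 0.0883 0.2376] [-0.561 -0.828  0.007]
(np.float64(317.0952826358409), np.float64(175.9834906946082))
5101 ((472.392578125, 82.22399139404297), (197.7960968017578, 45.79623031616211), 55.17071533203125) [[297.0, 95.0], [333.0, 95.0], [333.0, 242.0], [297.0, 242.0]] [284.16335227  19.37784091] 704 [ 0.3988683  -0.08653241  0.036     ]
row profile {120: [118, 124, 121, 119, 102, 117, 118, 104, 117, 118, 123, 120, 126, 141, 126, 130, 115, 120, 84, 113, 119, 126, 123, 121, 121, 115, 119, 125, 110, 114], 160: [118, 116, 127, 123, 122, 120, 126, 122, 113, 103, 118, 122, 123, 132, 123, 132, 129, 98, 81, 131, 124, 122, 129, 111, 117, 125, 122, 114, 117, 115]}
paper [0.4285 0.0889 0.5678] 0.017286200958372244
```

Run:
```python
from case import *
c=wcam("w9"); im=cv2.imread("pics/w9.png"); sub=im[140:200,295:335]; m=(sub.min(2)>150).astype(np.uint8); k,l,s,ce=cv2.connectedComponentsWithStats(m)
i=1+np.argmax(s[1:,4]); pc=ce[i]+[295,140]; print(pc,s[i]); t=cam("top")
for a in ([ray(c,pc),ray(t,(318.55,221.1))],[ray(c,pc),ray(wcam("w1"),(429.87,136.3))]): print("paper",tri(a))
P=onz(c,pc,.036); print(P)
yw=np.radians(55.17)+np.pi
goto([.4725,.084,.06],down(yw),8); goto([.4725,.084,.010],down(yw),4,pose=(down(yw),np.array([.4725,.084,.06])))
```

```text
[314.72277228 174.38118812] [ 13  28  15  14 202]
paper (array([0.47647694, 0.08624516, 0.01074095]), np.float64(3.52805090298141e-05))
paper (array([0.47168338, 0.08091044, 0.04660562]), np.float64(0.00040699766217866664))
[0.47336998 0.08242096 0.036     ]
max 0.74
[-0.01, -0.04, 0.74, 0.01, -0.01, 0.01]
[-0.01, -0.04, 0.74, 0.01, -0.01, 0.01]
[-0.0, -0.04, 0.74, 0.01, -0.01, 0.01]
[-0.0, -0.04, 0.74, 0.01, -0.01, 0.01]
[-0.0, -0.04, 0.74, 0.01, -0.01, 0.01]
[-0.0, -0.04, 0.74, 0.01, -0.01, 0.01]
[-0.0, -0.03, 0.74, 0.01, -0.01, 0.01]
[-0.0, -0.03, 0.74, 0.01, -0.01, 0.01]
max 0.42
[0.0, 0.0, 0.42, 0.0, 0.0, 0.0]
[0.0, 0.0, 0.42, 0.0, 0.0, 0.0]
[0.0, 0.0, 0.42, 0.0, 0.0, 0.0]
[0.0, 0.0, 0.42, 0.0, 0.0, 0.0]
```

Call:
{"name": "step_arm", "arguments": {
  "plan": [
    [[85,0,-0.04,0.74,0.01,-0.01,0.01],[85,0,-0.04,0.74,0.01,-0.01,0.01],[85,0,-0.04,0.74,0.01,-0.01,0.01],[85,0,-0.04,0.74,0.01,-0.01,0.01],[85,0,-0.04,0.74,0.01,-0.01,0.01],[85,0,-0.04,0.74,0.01,-0.01,0.01],[85,0,-0.03,0.74,0.01,-0.01,0.01],[85,0,-0.03,0.7,0.01,-0.01,0.01],[85,0,0,0.4,0,0,0],[85,0,0,0.4,0,0,0],[85,0,0,0.4,0,0,0],[85,0,0,0.2,0,0,0]]
  ]
}}

```text
time: 13.92
tcp_pos: [0.4761, 0.0807, 0.0184]
tool_rot: [0.002, -0.459, 0.888, -0.001]
contact_force: [-0.1, -0.3, -0.1]
grip_width: 0.0851
gripper_force: 0.0
```

Run:
```python
from h import *
R,p=T(); print(p.round(4),R.as_matrix().round(3).tolist(),r.get_state()["contact_force"].round(1))
goto([.4725,.084,.010],down(np.radians(55.17)+np.pi),2)
# drawer: from w1 edges. print handle (brass) blob in w1 and top
for nm,c,im,(x0,y0,x1,y1) in (("w1",wcam("w1"),cv2.imread("pics/w1.png"),(125,170,235,250)),("top",cam("top"),cv2.imread("pics/top0.png"),(425,205,490,245))):
    hsv=cv2.cvtColor(im[y0:y1,x0:x1],cv2.COLOR_BGR2HSV); m=((hsv[...,0]>16)&(hsv[...,0]<27)&(hsv[...,1]>110)&(hsv[...,2]>120)).astype(np.uint8)
    k,l,s,ce=cv2.connectedComponentsWithStats(m)
    for i in range(1,k):
        if s[i][4]>15: print(nm,(s[i]+[x0,y0,0,0,0]).tolist(),(ce[i]+[x0,y0]).round(1),cv2.minAreaRect(np.argwhere(l==i)[:,::-1].astype(np.float32)))
```

```text
[0.4761 0.0807 0.0184] [[-0.578, -0.816, 0.004], [-0.816, 0.578, 0.0], [-0.002, -0.003, -1.0]] [-0.1 -0.3 -0.1]
max 0.14
[-0.01, 0.08, 0.14, -0.01, 0.01, -0.04]
[-0.01, 0.08, 0.14, -0.01, 0.01, -0.04]
w1 [145, 190, 70, 43, 513] [179.1 206.5] ((55.82267761230469, 42.12123489379883), (22.818553924560547, 70.57427978515625), 69.67686462402344)
top [425, 205, 65, 11, 393] [457.8 209.2] ((31.905658721923828, 4.330188751220703), (9.947124481201172, 64.06990814208984), 87.51044464111328)
top [436, 218, 39, 14, 147] [455.5 227.1] ((29.871625900268555, 19.52027130126953), (12.122726440429688, 38.07696533203125), 88.15238952636719)
```

Lower the last 8 mm with a small correction, then close.

Call:
{"name": "step_arm", "arguments": {
  "plan": [
    [[85,-0.01,0.08,0.14,-0.01,0.01,-0.04],[85,-0.01,0.08,0.14,-0.01,0.01,-0.04],[85,0,0,0,0,0,0],[60,0,0,0,0,0,0],[40,0,0,0,0,0,0],[40,0,0,0,0,0,0],[40,0,0,0,0,0,0],[40,0,0,0,0,0,0]]
  ],
  "force": 45
}}

```text
time: 14.58
tcp_pos: [0.4757, 0.0848, 0.0142]
tool_rot: [0.003, -0.464, 0.886, -0.001]
contact_force: [-3.7, 0.8, 10.6]
grip_width: 0.0399
gripper_force: 7.8
```

The opening reached 39.9 mm, less than the case's 46 mm, and the pad force is only 8 N. I look before going on.

Run:
```python
from case import *
s=r.get_state(); print(s["tcp_pos"].round(4),s["contact_force"].round(1),s["grip_width"],s["gripper_force"],s["moment"].round(2))
im=snap("w10"); c=wcam("w10")
t=r.read_camera("top"); cv2.imwrite("pics/top2.png",t[:,:,::-1]); sd=r.read_camera("side"); cv2.imwrite("pics/side4.png",sd[:,:,::-1])
A=cv2.resize(im[:,120:520,::-1],(400,400)); B=cv2.resize(sd[130:290,200:360,::-1],(400,400),interpolation=3); cv2.imwrite("pics/c10.png",np.hstack([A,B]))
```

```text
[0.4757 0.0848 0.0142] [-3.7  0.8 10.6] 0.03993605475559946 7.774988895398565 [0.18 0.63 0.09]
```

View pics/c10.png

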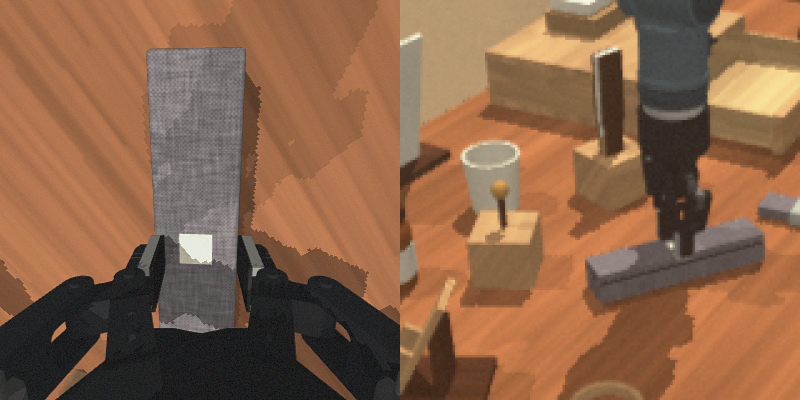

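The case lies flat between the pads (pads at columns 162 and 245, paper square at (195,248)), the fan stands in its slot, and nothing is disturbed. I command a tighter opening so the grip force builds up.

Call:
{"name": "step_arm", "arguments": {
  "plan": [
    [[25,0,0,0,0,0,0],[25,0,0,0,0,0,0],[25,0,0,0,0,0,0],[25,0,0,0,0,0,0]]
  ],
  "force": 45
}}

```text
time: 15.07
tcp_pos: [0.4724, 0.0874, 0.0167]
tool_rot: [0.003, -0.465, 0.885, 0.003]
contact_force: [-20.2, 8.1, 45.9]
grip_width: 0.0253
gripper_force: 37.4
```

The width fell to 25 mm with 46 N upward: the tips caught the case too high on the pads. I open, check, and regrip deeper.

Call:
{"name": "step_arm", "arguments": {
  "plan": [
    [[45,0,0,0,0,0,0],[60,0,0,0,0,0,0],[85,0,0,0,0,0,0],[85,0,0,0,0,0,0],[85,0,0,0,0,0,0]]
  ]
}}

```text
time: 15.48
tcp_pos: [0.4749, 0.0843, 0.0127]
tool_rot: [0.002, -0.464, 0.886, -0.001]
contact_force: [0.3, 0.4, -0.3]
grip_width: 0.0836
gripper_force: 0.0
```

Run:
```python
from case import *
s=r.get_state(); R,p=T(s); print(p.round(4),R.as_matrix().round(3).tolist(),s["contact_force"].round(1),s["grip_width"])
im=snap("w11"); c=wcam("w11")
for n in("w10","w11"):
    i=cv2.imread(f"pics/{n}.png"); cc=wcam(n)
    a,Q,B,pc,pa=case(i,cc,(320,150),110,.036); print(n,a,Q,B.round().tolist())
    sub=i[200:300,280:350]; m=(sub.min(2)>150).astype(np.uint8); k,l,st,ce=cv2.connectedComponentsWithStats(m); j=1+np.argmax(st[1:,4]); P=ce[j]+[280,200]
    print("paper",P,st[j],onz(cc,P,.036).round(4), R.inv().apply(onz(cc,P,.036)-p).round(4))
# lid edges at rows
i=im.astype(int)
for rr in (130,160,190,215): 
    row=i[rr,230:420]; g=np.where((row.max(1)-row.min(1)<30)&(row.max(1)>50))[0]+230; print(rr,g.min(),g.max(),[onz(c,(u,rr),.036).round(4)[:2].tolist() for u in (g.min(),g.max())])
t=r.read_camera("top"); a,Q,B,pc,pa=case(t,cam("top"),(318,222),40,.036); print("top",a,Q)
```

```text
[0.4749 0.0843 0.0127] [[-0.569, -0.822, 0.005], [-0.822, 0.57, 0.0], [-0.003, -0.004, -1.0]] [ 0.3  0.4 -0.3] 0.08355683918858264
w10 19165 ((452.59716796875, 40.739715576171875), (107.80340576171875, 54.11590576171875), 54.921146392822266) [[261.0, 259.0], [267.0, 45.0], [366.0, 48.0], [359.0, 262.0]]
paper [316.29010239 247.35949943] [ 18  33  35  31 879] [0.4757 0.0812 0.036 ] [ 0.002  -0.0025 -0.0233]
w11 19007 ((447.37127685546875, 43.54680252075195), (105.58735656738281, 45.73965835571289), 55.065792083740234) [[270.0, 50.0], [368.0, 50.0], [368.0, 259.0], [270.0, 259.0]]
paper [318.85612245 250.07244898] [ 22  36  34  30 980] [0.4743 0.0823 0.036 ] [ 0.002  -0.0007 -0.0233]
130 273 365 [[0.4558, 0.0163], [0.4188, 0.042]]
160 274 364 [[0.4643, 0.0283], [0.427, 0.0541]]
190 276 362 [[0.473, 0.0413], [0.4362, 0.0668]]
215 277 361 [[0.4809, 0.0526], [0.444, 0.0781]]Traceback (most recent call last):
  File "<stdin>", line 13, in <module>
  File "case.py", line 9, in case
    mw=((sub.min(2)>150)).astype(np.uint8); k,l2,s2,c2=cv2.connectedComponentsWithStats(mw); j=1+np.argmax(s2[1:,4])
                                                                                                 ~~~~~~~~~^^^^^^^^^^
    return _wrapfunc(a, 'argmax', axis=axis, out=out, **kwds)
    return bound(*args, **kwds)
ValueError: attempt to get argmax of an empty sequence
```

The case is where it was, 45.5 mm wide and centred on the tool to within 1 mm. I go to TCP z of about 0.003 and close.

Call:
{"name": "step_arm", "arguments": {
  "plan": [
    [[85,0,-0.02,0.1,0,0,0],[85,0,0,0.11,0,0,0],[85,0,0,0.1,0,0,0],[85,0,0,0,0,0,0],[60,0,0,0,0,0,0],[40,0,0,0,0,0,0],[40,0,0,0,0,0,0],[40,0,0,0,0,0,0],[40,0,0,0,0,0,0]]
  ],
  "force": 30
}}

```text
time: 16.33
tcp_pos: [0.4758, 0.0839, 0.0036]
tool_rot: [0.002, -0.464, 0.886, -0.001]
contact_force: [-0.1, -0.3, 2.1]
grip_width: 0.0454
gripper_force: 31.3
```

Now the grip is solid (45.4 mm, 31 N). I lift it, and meanwhile take profiles across the drawer.

Call:
{"name": "step_arm", "arguments": {
  "plan": [
    [[40,0,0,-0.1,0,0,0],[40,0,0,-0.3,0,0,0],[40,0,0,-0.5,0,0,0],[40,0,0,-0.8,0,0,0],[40,0,0,-0.8,0,0,0],[40,0,0,-0.8,0,0,0],[40,0,0,-0.8,0,0,0],[40,0,0,-0.6,0,0,0]]
  ],
  "force": 40
}}

```text
time: 17.0
tcp_pos: [0.4751, 0.084, 0.1469]
tool_rot: [0.003, -0.464, 0.886, -0.001]
contact_force: [-0.1, -0.1, -1.6]
grip_width: 0.0448
gripper_force: 42.0
```

Run:
```python
from h import *
s=r.get_state(); print(s["tcp_pos"].round(4),s["contact_force"].round(1),s["grip_width"],s["gripper_force"])
def prof(n,c,z,y=None,x=None):
    im=cv2.imread(f"pics/{n}.png"); pts=[(a,y,z) for a in np.arange(.43,.72,.005)] if x is None else [(x,a,z) for a in np.arange(-.54,-.16,.005)]
    uv=np.array([proj(c,q) for q in pts],np.float32); v=cv2.remap(im,uv[:,0],uv[:,1],1)[:,0]
    return v.astype(int)
top,w1=cam("top"),wcam("w1")
print("x from .43 step .005")
for y in (-.30,-.36,-.42):
    for n,c in(("top0",top),("w1",w1)):
        v=prof(n,c,.073,y=y); print(y,n,"grey",v.mean(1).astype(int).tolist())
print("y from -.54 step .005")
for x in (.56,):
    for n,c in(("top0",top),("w1",w1)): print(x,n,prof(n,c,.073,x=x).mean(1).astype(int).tolist())
```

```text
[0.4751 0.084  0.1469] [-0.1 -0.1 -1.6] 0.04482525016639193 41.95532262325287
x from .43 step .005
-0.3 top0 grey [108, 113, 106, 78, 108, 143, 119, 109, 103, 94, 70, 68, 103, 169, 176, 168, 174, 185, 186, 185, 187, 190, 193, 191, 184, 184, 189, 193, 191, 192, 187, 185, 182, 183, 185, 180, 171, 170, 167, 173, 178, 168, 160, 157, 157, 155, 128, 86, 91, 88, 120, 169, 169, 165, 176, 170, 162, 161]
-0.3 w1 grey [98, 111, 123, 78, 132, 138, 106, 99, 101, 59, 67, 78, 97, 169, 168, 159, 181, 181, 182, 182, 185, 186, 184, 82, 82, 85, 23, 22, 21, 24, 16, 21, 23, 28, 27, 24, 21, 23, 118, 156, 149, 152, 150, 82, 88, 93, 92, 88, 92, 97, 73, 123, 162, 164, 156, 173, 166, 154]
-0.36 top0 grey [106, 107, 120, 108, 85, 129, 135, 101, 98, 101, 87, 63, 73, 118, 163, 170, 173, 170, 175, 181, 184, 187, 190, 191, 186, 185, 185, 191, 192, 191, 189, 186, 184, 183, 185, 186, 178, 171, 170, 168, 168, 170, 159, 156, 154, 156, 148, 99, 85, 91, 90, 132, 169, 168, 169, 171, 166, 163]
-0.36 w1 grey [103, 104, 121, 116, 95, 140, 125, 95, 106, 99, 63, 73, 76, 135, 159, 170, 166, 168, 165, 183, 182, 186, 183, 180, 1
[... 770 characters left out ...]
, 125, 126, 125, 126, 126, 126, 125, 135, 155, 117, 75, 72, 85, 104, 109, 107, 113, 151, 178, 183, 184, 184, 185, 184, 184, 184, 185, 186, 185, 185, 187, 185, 186, 186, 186, 187, 186, 188, 187, 189, 189, 188, 189, 189, 189, 189, 190, 190, 191, 192, 190, 191, 192, 193, 193, 193, 191, 191, 192, 191, 183, 154, 88, 76, 81, 79, 82, 81, 80, 81, 83]
0.56 w1 [80, 79, 84, 125, 125, 129, 107, 112, 102, 125, 125, 127, 125, 138, 148, 77, 78, 75, 71, 78, 78, 97, 122, 125, 123, 144, 185, 185, 183, 186, 186, 185, 187, 187, 186, 187, 187, 190, 167, 28, 28, 26, 34, 85, 85, 84, 84, 84, 23, 14, 24, 25, 28, 189, 185, 187, 186, 185, 185, 186, 187, 187, 188, 187, 185, 170, 118, 77, 81, 83, 80, 84, 82, 81, 83, 86]
```

Run:
```python
from h import *
A=np.array([.45,-.10,.155]); B=np.array([.590,-.343,.15])
goto(A,down(4.45),9); goto(B,down(4.76),11,pose=(down(4.45),A))
```

```text
max 0.68
[0.61, -0.31, -0.03, -0.01, 0.0, -0.32]
[0.62, -0.29, -0.03, -0.01, 0.0, -0.32]
[0.63, -0.26, -0.03, -0.01, 0.0, -0.32]
[0.64, -0.24, -0.03, -0.01, 0.0, -0.32]
[0.65, -0.21, -0.03, -0.01, 0.0, -0.32]
[0.66, -0.19, -0.03, -0.01, 0.0, -0.32]
[0.67, -0.16, -0.03, -0.01, 0.0, -0.32]
[0.67, -0.14, -0.03, -0.01, 0.0, -0.32]
[0.68, -0.11, -0.03, -0.01, 0.0, -0.32]
max 0.74
[0.6, -0.6, 0.02, 0.0, 0.0, -0.23]
[0.62, -0.58, 0.02, 0.0, 0.0, -0.23]
[0.63, -0.57, 0.02, 0.0, 0.0, -0.23]
[0.65, -0.55, 0.02, 0.0, 0.0, -0.23]
[0.66, -0.53, 0.02, 0.0, 0.0, -0.23]
[0.68, -0.51, 0.02, 0.0, 0.0, -0.23]
[0.69, -0.49, 0.02, 0.0, 0.0, -0.23]
[0.71, -0.47, 0.02, 0.0, 0.0, -0.23]
[0.72, -0.45, 0.02, 0.0, 0.0, -0.23]
[0.73, -0.43, 0.02, 0.0, 0.0, -0.23]
[0.74, -0.41, 0.02, 0.0, 0.0, -0.23]
```

Call:
{"name": "step_arm", "arguments": {
  "plan": [
    [[40,0.61,-0.31,-0.03,-0.01,0,-0.32],[40,0.62,-0.29,-0.03,-0.01,0,-0.32],[40,0.63,-0.26,-0.03,-0.01,0,-0.32],[40,0.64,-0.24,-0.03,-0.01,0,-0.32],[40,0.65,-0.21,-0.03,-0.01,0,-0.32],[40,0.66,-0.19,-0.03,-0.01,0,-0.32],[40,0.67,-0.16,-0.03,-0.01,0,-0.32],[40,0.67,-0.14,-0.03,-0.01,0,-0.32],[40,0.68,-0.11,-0.03,-0.01,0,-0.32]]
  ]
}}

```text
time: 17.75
tcp_pos: [0.4493, -0.1002, 0.1525]
tool_rot: [-0.001, -0.61, 0.792, 0.003]
contact_force: [1.1, 0.8, -1.5]
grip_width: 0.045
gripper_force: 41.9
```

Call:
{"name": "step_arm", "arguments": {
  "plan": [
    [[40,0.6,-0.6,0.02,0,0,-0.23],[40,0.62,-0.58,0.02,0,0,-0.23],[40,0.63,-0.57,0.02,0,0,-0.23],[40,0.65,-0.55,0.02,0,0,-0.23],[40,0.66,-0.53,0.02,0,0,-0.23],[40,0.68,-0.51,0.02,0,0,-0.23],[40,0.69,-0.49,0.02,0,0,-0.23],[40,0.71,-0.47,0.02,0,0,-0.23],[40,0.72,-0.45,0.02,0,0,-0.23],[40,0.73,-0.43,0.02,0,0,-0.23],[40,0.74,-0.41,0.02,0,0,-0.23],[40,0,0,0,0,0,0]]
  ]
}}

```text
time: 18.75
tcp_pos: [0.5907, -0.346, 0.1425]
tool_rot: [0.001, 0.722, -0.692, -0.003]
contact_force: [0.9, -0.5, -1.4]
grip_width: 0.0448
gripper_force: 42.0
```

Run:
```python
from h import *
s=r.get_state(); R,p=T(s); print(p.round(4),R.as_matrix().round(3).tolist(),s["contact_force"].round(1),s["grip_width"])
im=snap("w12"); c=wcam("w12")
tp=r.read_camera("top"); cv2.imwrite("pics/top3.png",tp[:,:,::-1])
def prof(im,c,pts): 
    uv=np.array([proj(c,q) for q in pts],np.float32); return cv2.remap(im,uv[:,0],uv[:,1],1)[:,0].mean(1).astype(int).tolist()
for y in (-.38,-.41,-.44,-.46):  # front edge, on camera side (-y)
    print("x .46..", y, prof(im,c,[(a,y,.073) for a in np.arange(.46,.56,.005)]),"cab z.085 from .64",prof(im,c,[(a,y,.085) for a in np.arange(.64,.72,.005)]))
for x in (.53,.65): print("y -.52..-.42",x,prof(im,c,[(x,a,.073) for a in np.arange(-.52,-.42,.005)]))
# held case: lid edges at z = p.z+.0225..: top plane ~ tcp+.033
z=p[2]+.033
i=im.astype(int); ct=cam("wrist",(Ro.identity(),np.zeros(3)))
for rr in (60,100,140,180): 
    row=i[rr,230:420]; g=np.where((row.max(1)-row.min(1)<30)&(row.max(1)>50))[0]+230; print(rr,g.min(),g.max(),[onz(ct,(u,rr),-.033).round(4)[:2].tolist() for u in (g.min(),g.max())])
col=i[:,318]; g=np.where((col.max(1)-col.min(1)<30)&(col.max(1)>50))[0]; print("case far end row",g.min(),onz(ct,(318,g.min()),-.033).round(4))
```

```text
[ 0.5907 -0.346   0.1425] [[0.041, -0.999, -0.005], [-0.999, -0.041, 0.003], [-0.003, 0.005, -1.0]] [ 0.9 -0.5 -1.4] 0.04482052138320362
x .46.. -0.38 [110, 110, 133, 120, 110, 80, 54, 96, 132, 131, 119, 137, 77, 67, 103, 137, 150, 149, 119, 114, 118] cab z.085 from .64 [144, 140, 141, 139, 78, 86, 88, 85, 63, 144, 158, 142, 162, 152, 152, 140]
x .46.. -0.41 [107, 100, 106, 115, 125, 119, 117, 108, 133, 129, 141, 66, 138, 66, 69, 137, 137, 136, 140, 110, 118] cab z.085 from .64 [143, 141, 141, 142, 87, 81, 89, 89, 72, 148, 148, 160, 159, 152, 150, 149]
x .46.. -0.44 [102, 101, 105, 94, 96, 93, 94, 94, 94, 128, 161, 94, 139, 65, 63, 138, 136, 139, 139, 111, 115] cab z.085 from .64 [154, 142, 138, 143, 141, 83, 82, 86, 84, 69, 148, 154, 155, 146, 151, 149]
x .46.. -0.46 [101, 101, 105, 94, 97, 92, 105, 92, 90, 146, 158, 144, 137, 95, 66, 70, 85, 87, 86, 109, 103] cab z.085 from .64 [98, 86, 86, 81, 70, 65, 68, 65, 71, 70, 151, 148, 154, 156, 142, 147]
y -.52..-.42 0.53 [0, 0, 0, 0, 104, 103, 103, 85, 137, 62, 63, 67, 66, 64, 64, 62, 63, 69, 63, 70, 72]
y -.52..-.42 0.65 [0, 0, 0, 0, 0, 98, 91, 90, 93, 154, 68, 76, 87, 85, 88, 88, 141, 140, 141, 138, 138]
60 268 408 [[0.0957, -0.0213], [0.0957, 0.0384]]
100 270 406 [[0.0796, -0.0213], [0.0796, 0.0389]]
140 272 405 [[0.0622, -0.0213], [0.0622, 0.04]]
180 274 367 [[0.0434, -0.0212], [0.0434, 0.0233]]
case far end row 45 [ 0.1014  0.     -0.033 ]
```

The front edge, the cabinet edge and the side rim agree with the given sizes: the uncovered part runs from x≈0.52 to 0.68 and its mid y is about -0.343. The case is held centred and level. I lower it at x≈0.60.

Call:
{"name": "step_arm", "arguments": {
  "plan": [
    [[40,0,-0.15,0.2,0,0,-0.1],[40,0,-0.14,0.5,0,0,-0.08],[40,0,0,0.7,0,0,0],[40,0,0,0.7,0,0,0],[40,0,0,0.6,0,0,0],[40,0,0,0.5,0,0,0],[40,0,0,0.25,0,0,0],[40,0,0,0.1,0,0,0],[40,0,0,0,0,0,0]]
  ]
}}

```text
time: 19.6
tcp_pos: [0.5973, -0.34, 0.0366]
tool_rot: [0.0, 0.73, -0.683, -0.004]
contact_force: [0.0, 0.2, -2.0]
grip_width: 0.0444
gripper_force: 41.9
```

Call:
{"name": "step_arm", "arguments": {
  "plan": [
    [[40,0,0,0.1,0,0,0],[40,0,0,0.1,0,0,0],[40,0,0,0.08,0,0,0],[40,0,0,0.05,0,0,0],[40,0,0,0,0,0,0]]
  ]
}}

```text
time: 20.02
tcp_pos: [0.5976, -0.341, 0.0269]
tool_rot: [0.0, 0.73, -0.684, -0.004]
contact_force: [0.3, 0.8, -1.2]
grip_width: 0.0449
gripper_force: 41.9
```

Call:
{"name": "step_arm", "arguments": {
  "plan": [
    [[40,0,0,0.04,0,0,0],[40,0,0,0.03,0,0,0],[40,0,0,0,0,0,0]]
  ]
}}

```text
time: 20.27
tcp_pos: [0.5983, -0.3412, 0.0258]
tool_rot: [-0.0, 0.73, -0.684, -0.003]
contact_force: [-0.6, 1.7, 3.2]
grip_width: 0.0447
gripper_force: 42.5
```

The case met the floor at TCP z = 0.026, against an expected 0.0256. I release and retreat.

Call:
{"name": "step_arm", "arguments": {
  "plan": [
    [[50,0,0,0,0,0,0],[60,0,0,0,0,0,0],[65,0,0,0,0,0,0],[65,0,0,0,0,0,0],[65,0,0,-0.2,0,0,0],[65,0,0,-0.4,0,0,0],[65,0,0,-0.7,0,0,0],[65,0,0,-0.8,0,0,0],[65,0,0,-0.8,0,0,0],[65,0,0,-0.8,0,0,0],[65,0,0,-0.6,0,0,0]]
  ]
}}

```text
time: 21.18
tcp_pos: [0.5989, -0.342, 0.1569]
tool_rot: [-0.0, 0.73, -0.684, -0.002]
contact_force: [1.0, -1.9, 0.1]
grip_width: 0.0649
gripper_force: 0.0
```

Run:
```python
from case import *
s=r.get_state(); R,p=T(s); print(p.round(4),s["contact_force"].round(1),s["grip_width"],s["qpos"].round(2))
im=snap("w13"); c=wcam("w13")
ct=cam("wrist",(Ro.identity(),np.zeros(3))); i=im.astype(int)
for rr in (130,160,190):
    row=i[rr,200:440]; g=np.where((row.max(1)-row.min(1)<30)&(row.max(1)>50))[0]+200; print(rr,g.min(),g.max(),[onz(c,(u,rr),.058).round(4)[:2].tolist() for u in (g.min(),g.max())])
a,Q,B,pc,pa=case(im,c,(320,165),110,.058); print(a,Q)
# handle (brass) blob
h=cv2.cvtColor(im,cv2.COLOR_RGB2HSV); m=((h[...,0]>16)&(h[...,0]<27)&(h[...,1]>120)&(h[...,2]>110)).astype(np.uint8)
k,l,st,ce=cv2.connectedComponentsWithStats(m)
for j in range(1,k):
    if st[j][4]>80: print(st[j],ce[j].round(1),onz(c,ce[j],.047).round(4))
```

```text
[ 0.5989 -0.342   0.1569] [ 1.  -1.9  0.1] 0.06494608099504975 [-0.61  0.65  0.38  1.31  0.   -2.25]
130 221 421 [[0.6923, -0.3969], [0.5095, -0.4086]]
160 224 408 [[0.6905, -0.3695], [0.5172, -0.3805]]
190 298 344 [[0.6197, -0.3447], [0.575, -0.3475]]
9081 ((597.6600952148438, -348.1153564453125), (45.76213455200195, 189.5720977783203), 3.4909589290618896)
[ 428  119   45  127 1508] [456.4 182. ] [ 0.4615 -0.3601  0.047 ]
```

The case lies flat at (0.598,-0.345), 46 mm wide at lid height and square to the drawer. The handle is at about (0.4615,-0.350). I turn the tool a quarter, shut the fingers and go in front of the handle.

Run:
```python
from h import *
u=np.array([np.cos(.055),np.sin(.055),0]); H=np.array([.4615,-.350,0]); A=H-.06*u+[0,0,.14]; print(A)
R,p=T(); w=Ro.from_rotvec([0,0,0]); 
M=(p+A)/2; Rm=down(3.98)
goto(M,Rm,7); goto(A,down(3.197),7,pose=(Rm,M))
```

```text
[ 0.40159073 -0.35329834  0.14      ]
max 0.95
[-0.01, 0.47, 0.05, -0.0, 0.0, 0.95]
[0.05, 0.47, 0.05, -0.0, 0.0, 0.95]
[0.1, 0.46, 0.05, -0.0, 0.0, 0.95]
[0.15, 0.45, 0.05, -0.0, 0.0, 0.95]
[0.2, 0.43, 0.05, -0.0, 0.0, 0.95]
[0.25, 0.4, 0.05, -0.0, 0.0, 0.95]
[0.29, 0.37, 0.05, -0.0, 0.0, 0.95]
max 0.93
[0.33, 0.34, 0.05, 0.0, 0.0, 0.93]
[0.37, 0.3, 0.05, 0.0, 0.0, 0.93]
[0.4, 0.25, 0.05, 0.0, 0.0, 0.93]
[0.43, 0.21, 0.05, 0.0, 0.0, 0.93]
[0.45, 0.16, 0.05, 0.0, 0.0, 0.93]
[0.46, 0.11, 0.05, 0.0, 0.0, 0.93]
[0.47, 0.05, 0.05, 0.0, 0.0, 0.93]
```

Call:
{"name": "step_arm", "arguments": {
  "plan": [
    [[40,0,0.47,0.05,0,0,0.95],[30,0.05,0.47,0.05,0,0,0.95],[20,0.1,0.46,0.05,0,0,0.95],[10,0.15,0.45,0.05,0,0,0.95],[0,0.2,0.43,0.05,0,0,0.95],[0,0.25,0.4,0.05,0,0,0.95],[0,0.29,0.37,0.05,0,0,0.95],[0,0.33,0.34,0.05,0,0,0.93],[0,0.37,0.3,0.05,0,0,0.93],[0,0.4,0.25,0.05,0,0,0.93],[0,0.43,0.21,0.05,0,0,0.93],[0,0.45,0.16,0.05,0,0,0.93]]
  ]
}}

```text
time: 22.23
tcp_pos: [0.4273, -0.35, 0.1369]
tool_rot: [-0.002, -0.137, 0.991, 0.003]
contact_force: [0.1, 0.1, -0.7]
grip_width: -0.0003
gripper_force: 0.0
```

Call:
{"name": "step_arm", "arguments": {
  "plan": [
    [[0,0.46,0.11,0.05,0,0,0.93],[0,0.47,0.05,0.05,0,0,0.93],[0,0,0,0.4,0,0,0],[0,0,0,0.6,0,0,0],[0,0,0,0.6,0,0,0],[0,0,0,0.3,0,0,0],[0,0,0,0,0,0,0]]
  ]
}}

```text
time: 22.82
tcp_pos: [0.398, -0.3498, 0.0749]
tool_rot: [-0.004, -0.028, 1.0, 0.004]
contact_force: [-0.9, 0.2, 0.7]
grip_width: 0.0
gripper_force: 0.0
```

Run:
```python
from h import *
s=r.get_state(); R,p=T(s); print(p.round(4),R.as_matrix().round(3).tolist(),s["contact_force"].round(1),s["grip_width"])
im=snap("w14"); c=wcam("w14")
# handle bar ends: sample along y at bar (x search) on z=.047
for y in np.arange(-.43,-.27,.01):
    uv=np.array([proj(c,(x,y,.0525)) for x in np.arange(.43,.50,.004)],np.float32); v=cv2.remap(im,uv[:,0],uv[:,1],1)[:,0].astype(int)
    print(round(y,3),(v[:,0]-v[:,2]).tolist(),v.mean(1).astype(int).tolist())
```

```text
[ 0.398  -0.3498  0.0749] [[-0.998, -0.056, -0.008], [-0.056, 0.998, 0.008], [0.008, 0.008, -1.0]] [-0.9  0.2  0.7] 3.1288726049329615e-05
-0.43 [101, 87, 88, 85, 85, 88, 86, 9, -2, -1, -2, 0, -4, -1, -2, -1, 0, -3] [129, 108, 111, 111, 108, 117, 111, 39, 30, 31, 33, 27, 31, 30, 35, 29, 38, 33]
-0.42 [100, 87, 88, 84, 84, 93, -4, 0, -4, -2, -2, -3, -4, -1, 45, 46, 0, 0] [128, 111, 111, 110, 110, 119, 33, 31, 29, 31, 32, 31, 31, 26, 88, 87, 34, 34]
-0.41 [102, 87, 88, 85, -1, 0, 2, -1, -5, -1, -2, 0, 10, 14, -4, 0, 1, 2] [127, 111, 112, 110, 33, 31, 29, 30, 28, 32, 30, 32, 43, 48, 31, 30, 31, 29]
-0.4 [96, 90, 88, -2, -1, -4, -2, -2, -2, -1, -1, 0, -4, -1, 0, -3, -2, 0] [121, 110, 113, 28, 31, 34, 32, 33, 37, 31, 35, 32, 30, 33, 32, 48, 49, 30]
-0.39 [88, 86, 91, 57, -2, 0, 3, -1, -1, -1, -3, -3, -2, 0, -1, -1, 0, -5] [115, 112, 114, 75, 29, 28, 31, 31, 33, 36, 32, 33, 34, 31, 35, 34, 18, 28]
-0.38 [57, 70, 48, 87, -1, -2, -1, -3, -4, 4, 0, 1, -1, -4, -2, 0, -2, -1] [79, 91, 68, 112, 28, 31, 32, 27, 30, 28, 29, 30, 36, 30, 33, 29, 36, 32]
-0.37 [-7, -1, -1, 0, 1, 0, 0, -3, -1, -2, 0, 
[... 735 characters left out ...]
, -7, 1, -1, -1, -2, 0] [115, 116, 120, 27, 35, 31, 26, 33, 29, 35, 31, 32, 25, 32, 32, 30, 34, 33]
-0.31 [90, 83, 94, 98, -2, -3, -6, 2, -4, -3, -3, -1, -4, -4, -3, 1, 1, -3] [113, 109, 116, 122, 33, 33, 24, 31, 29, 32, 32, 33, 26, 30, 27, 33, 31, 29]
-0.3 [48, 83, -2, 0, 0, -3, 2, -4, -2, -3, -1, 0, -3, -1, 0, 0, -3, 0] [70, 107, 32, 27, 38, 34, 33, 32, 39, 37, 39, 32, 29, 30, 31, 32, 27, 30]
-0.29 [88, 86, -1, -1, -3, 2, 0, 2, -2, -3, -2, -3, -3, -2, 0, -2, -1, -1] [114, 109, 31, 34, 32, 33, 28, 27, 32, 42, 45, 45, 43, 42, 44, 45, 29, 34]
-0.28 [88, 86, 93, 36, -1, 4, -3, 0, -4, -4, -4, 44, 43, -2, -1, -1, -1, -1] [114, 110, 117, 63, 34, 31, 33, 34, 31, 35, 32, 83, 80, 33, 32, 33, 32, 34]
```

Call:
{"name": "step_arm", "arguments": {
  "plan": [
    [[0,0,0,0.5,0,0,0],[0,0,0,0.5,0,0,0],[0,0,0,0.4,0,0,0],[0,-0.3,0,0,0,0,0],[0,-0.5,0,0,0,0,0],[0,-0.3,0,0,0,0,0],[0,-0.15,0,0,0,0,0],[0,-0.15,0,0,0,0,0],[0,-0.15,0,0,0,0,0],[0,-0.15,0,0,0,0,0]]
  ]
}}

```text
time: 23.7
tcp_pos: [0.4505, -0.3483, 0.035]
tool_rot: [-0.002, -0.028, 1.0, 0.002]
contact_force: [0.4, 0.6, 0.1]
grip_width: -0.0001
gripper_force: 0.0
```

Call:
{"name": "step_arm", "arguments": {
  "plan": [
    [[0,-0.15,0,0,0,0,0],[0,-0.2,0,0,0,0,0],[0,-0.2,0,0,0,0,0],[0,-0.2,0,0,0,0,0]]
  ]
}}

```text
time: 24.03
tcp_pos: [0.473, -0.3469, 0.0345]
tool_rot: [-0.003, -0.028, 1.0, 0.002]
contact_force: [0.1, 0.4, 0.7]
grip_width: -0.0001
gripper_force: 0.0
```

Run:
```python
from h import *
s=r.get_state(); print(s["contact_force"].round(2),s["tcp_pos"].round(4))
im=snap("w15"); c=wcam("w15"); tp=r.read_camera("top"); t=cam("top"); sd=r.read_camera("side"); sc=cam("side")
cv2.imwrite("pics/top4.png",tp[:,:,::-1]); cv2.imwrite("pics/side5.png",sd[:,:,::-1])
def prof(im,c,y,x0,x1,z):
    uv=np.array([proj(c,(x,y,z)) for x in np.arange(x0,x1,.005)],np.float32); return cv2.remap(im,uv[:,0],uv[:,1],1)[:,0].mean(1).astype(int).tolist()
for y in (-.30,-.27,-.24):
    print("side0",y,prof(cv2.imread("pics/side0.png"),sc,y,.43,.58,.073)); print("side5",y,prof(sd,sc,y,.43,.58,.073))
for y in (-.43,-.46): print("top",y,prof(cv2.imread("pics/top0.png"),t,y,.43,.58,.073)); print("top4",y,prof(tp,t,y,.43,.58,.073)); print("w15",y,prof(im,c,y,.43,.58,.073))
```

```text
[0.08 0.41 0.74] [ 0.473  -0.3469  0.0345]
side0 -0.3 [107, 113, 144, 110, 75, 93, 94, 93, 91, 92, 93, 95, 132, 178, 182, 188, 198, 197, 198, 200, 203, 204, 204, 200, 197, 194, 195, 194, 188, 184]
side5 -0.3 [107, 95, 91, 78, 84, 91, 89, 93, 93, 92, 91, 94, 115, 155, 180, 187, 199, 187, 181, 169, 101, 76, 77, 74, 72, 81, 123, 139, 172, 225]
side0 -0.27 [103, 127, 152, 93, 82, 95, 91, 92, 92, 93, 92, 102, 156, 182, 186, 194, 201, 197, 198, 202, 204, 205, 202, 200, 197, 196, 197, 193, 186, 183]
side5 -0.27 [105, 96, 102, 79, 81, 93, 94, 92, 93, 92, 94, 97, 112, 147, 185, 195, 198, 183, 177, 126, 85, 77, 75, 69, 70, 94, 135, 137, 135, 133]
side0 -0.24 [98, 114, 94, 79, 85, 85, 86, 90, 91, 90, 92, 125, 175, 182, 188, 197, 199, 197, 199, 204, 205, 203, 202, 199, 196, 196, 196, 190, 184, 180]
side5 -0.24 [93, 103, 87, 80, 85, 86, 88, 89, 91, 88, 91, 110, 170, 183, 187, 196, 190, 180, 165, 135, 80, 78, 75, 66, 73, 109, 136, 135, 138, 137]
top -0.43 [117, 118, 119, 116, 116, 114, 102, 98, 100, 103, 104, 89, 56, 76, 142, 164, 169, 167, 162, 161, 163, 165, 168, 173, 174, 164, 151, 157, 164, 168]
top4 -0.43 [73, 69, 67, 64, 60, 59, 54, 53, 49, 42, 39, 44, 44, 43, 37, 43, 50, 54, 54, 55, 54, 58, 60, 71, 121, 161, 147, 156, 169, 153]
w15 -0.43 [139, 135, 137, 116, 113, 122, 121, 69, 71, 100, 93, 93, 93, 93, 168, 179, 34, 34, 32, 35, 38, 35, 54, 52, 57, 56, 55, 48, 0, 0]
top -0.46 [120, 118, 120, 114, 114, 115, 104, 100, 101, 103, 102, 101, 92, 85, 100, 162, 171, 170, 143, 86, 73, 74, 75, 73, 72, 73, 72, 68, 71, 73]
top4 -0.46 [93, 90, 88, 87, 86, 84, 80, 79, 76, 73, 70, 67, 62, 60, 56, 57, 58, 56, 56, 52, 54, 53, 53, 57, 57, 57, 58, 57, 57, 54]
w15 -0.46 [140, 134, 137, 114, 119, 139, 134, 119, 131, 142, 95, 92, 94, 93, 98, 184, 188, 171, 89, 89, 38, 35, 34, 33, 40, 40, 37, 57, 0, 0]
```

Run:
```python
from h import *
t=cam("top"); sc=cam("side")
def prof(im,c,y,z,x0=.42,x1=.52):
    uv=np.array([proj(c,(x,y,z)) for x in np.arange(x0,x1,.004)],np.float32); v=cv2.remap(im,uv[:,0],uv[:,1],1)[:,0].astype(int); return (v[:,2]-v[:,0]).tolist()
L=lambda n:cv2.imread(f"pics/{n}.png")
for y in (-.42,-.40,-.38,-.36,-.34,-.32,-.30,-.28):
    print(y); 
    for n,c in (("w13",wcam("w13")),("w15",wcam("w15")),("side0",sc),("side5",sc)): print("  ",n,prof(L(n),c,y,.05))
```

```text
-0.42
   w13 [83, 81, 69, 74, 68, 79, 77, 77, 73, 79, 79, 83, 73, 72, 72, 74, 73, 72, 67, 68, 66, 74, 38, 63, 64, 31]
   w15 [115, 117, 107, 109, 109, 103, 108, 100, 93, 90, 93, 120, 90, 55, 50, 54, 48, 48, 48, 44, 47, 49, 44, -2, -1, 0]
   side0 [117, 116, 115, 107, 105, 112, 114, 117, 116, 114, 113, 114, 119, 117, 92, 67, 62, 62, 61, 62, 62, 61, 60, 67, 94, 109]
   side5 [118, 118, 116, 108, 107, 113, 116, 118, 118, 114, 112, 112, 120, 121, 100, 67, 62, 58, 28, 16, 13, 15, 17, 18, 25, 51]
-0.4
   w13 [81, 81, 79, 84, 78, 90, 89, 84, 85, 88, 77, 84, 69, 66, 84, 85, 66, 72, 69, 67, 68, 72, 31, 65, 51, 30]
   w15 [101, 105, 94, 94, 111, 105, 108, 93, 93, 61, 112, 121, 88, 52, 53, 53, 51, 49, 46, 47, -3, -4, -6, -2, 1, -2]
   side0 [117, 118, 115, 108, 100, 100, 101, 102, 103, 103, 123, 136, 129, 112, 97, 93, 114, 96, 97, 78, 64, 61, 63, 72, 101, 110]
   side5 [120, 118, 117, 112, 102, 101, 102, 104, 105, 102, 121, 137, 123, 113, 97, 82, 40, 15, 13, 16, 15, 17, 24, 54, 100, 108]
-0.38
   w13 [81, 78, 79, 84, 80, 88, 89, 84, 80, 85, 93, 97, 70, 84, 63, 54, 39, 72, 67, 69, 73, 71, 42, 73
[... 2052 characters left out ...]
0 [115, 105, 104, 103, 102, 99, 99, 93, 112, 135, 122, 107, 97, 95, 99, 100, 93, 81, 67, 60, 60, 66, 90, 111, 110, 107]
   side5 [116, 107, 103, 104, 101, 100, 98, 87, 84, 89, 85, 80, 77, 76, 78, 81, 78, 75, 67, 60, 58, 63, 71, 94, 111, 107]
-0.28
   w13 [79, 78, 75, 78, 84, 85, 83, 86, 83, 82, 85, 80, 81, 74, 84, 75, 76, 81, 81, 9, 0, -1, 6, 5, 5, -6]
   w15 [70, 73, 70, 69, 68, 57, 56, 55, 56, 58, 56, 51, 53, 57, 41, 44, 40, 45, 43, 44, 5, -2, -2, -5, -1, -1]
   side0 [71, 67, 78, 86, 87, 90, 87, 83, 86, 73, 61, 63, 61, 60, 63, 64, 63, 61, 61, 60, 62, 75, 102, 110, 110, 106]
   side5 [70, 65, 76, 84, 86, 90, 88, 80, 85, 74, 63, 62, 61, 59, 60, 65, 62, 60, 59, 58, 60, 68, 93, 111, 111, 106]
```

The bar is still at x≈0.460, and the shut fingers passed it without touching. So the tips reach about 18 mm less far than the TCP (this also explains the first case grasp), and they slid over the bar. I back off, go lower and push again.

Call:
{"name": "step_arm", "arguments": {
  "plan": [
    [[0,0,0,-0.6,0,0,0],[0,0,0,-0.6,0,0,0],[0,0.5,0,0,0,0,0],[0,0.9,0,0,0,0,0],[0,0.7,0,0,0,0,0],[0,0,0,0.2,0,0,0],[0,0,0,0.6,0,0,0],[0,0,0,0.6,0,0,0],[0,0,0,0.4,0,0,0],[0,0,0,0.1,0,0,0],[0,0,0,0,0,0,0]]
  ]
}}

```text
time: 25.1
tcp_pos: [0.4089, -0.3495, 0.0128]
tool_rot: [-0.003, -0.028, 1.0, 0.003]
contact_force: [1.1, 0.8, 0.6]
grip_width: -0.0001
gripper_force: 0.0
```

Call:
{"name": "step_arm", "arguments": {
  "plan": [
    [[0,-0.3,0,0,0,0,0],[0,-0.3,0,0,0,0,0],[0,-0.2,0,0,0,0,0],[0,-0.2,0,0,0,0,0],[0,-0.2,0,0,0,0,0],[0,-0.2,0,0,0,0,0],[0,-0.2,0,0,0,0,0]]
  ]
}}

```text
time: 25.68
tcp_pos: [0.458, -0.3477, 0.0138]
tool_rot: [-0.003, -0.028, 1.0, 0.002]
contact_force: [-1.2, -0.4, 1.1]
grip_width: 0.0001
gripper_force: 0.6
```

```bash
cat > dr.py <<'E'
from h import *
def prof(im,c,y,z,x0,x1,g=True,st=.004):
    uv=np.array([proj(c,(x,y,z)) for x in np.arange(x0,x1,st)],np.float32); v=cv2.remap(im,uv[:,0],uv[:,1],1)[:,0].astype(int)
    return v.mean(1).astype(int).tolist() if g else (v[:,0]-v[:,2]).tolist()
E
python3 - <<'E'
from dr import *
s=r.get_state(); print(s["contact_force"].round(2),s["tcp_pos"].round(4))
sd=r.read_camera("side"); sc=cam("side"); im=snap("w16"); c=wcam("w16")
for y in (-.26,-.24): print("front",y,prof(sd,sc,y,.073,.47,.55))
for y in (-.39,-.31): print("bar side",y,prof(sd,sc,y,.05,.42,.50,False)); 
for y in (-.46,-.44): print("w16 front",y,prof(im,c,y,.073,.46,.54))
for y in (-.40,-.39): print("w16 bar",y,prof(im,c,y,.05,.42,.50,False))
E
```

```text
[-1.24 -0.38  1.14] [ 0.458  -0.3477  0.0138]
front -0.26 [102, 103, 105, 99, 93, 92, 92, 98, 127, 174, 185, 188, 193, 199, 192, 183, 181, 153, 100, 77, 76]
front -0.24 [92, 86, 85, 86, 90, 90, 90, 105, 152, 181, 184, 189, 194, 192, 182, 181, 173, 132, 89, 77, 76]
bar side -0.39 [119, 119, 119, 116, 115, 116, 112, 106, 103, 99, 92, 32, 13, 14, 16, 17, 17, 15, 15, 17, 24]
bar side -0.31 [108, 109, 115, 107, 76, 35, 26, 30, 27, 39, 87, 83, 84, 94, 84, 67, 63, 64, 63, 65, 64]
w16 front -0.46 [127, 140, 139, 135, 137, 137, 141, 95, 91, 86, 92, 33, 35, 35, 32, 57, 53, 0, 0, 0, 0]
w16 front -0.44 [113, 126, 124, 118, 87, 95, 95, 88, 34, 30, 32, 34, 40, 40, 40, 32, 53, 0, 0, 0, 0]
w16 bar -0.4 [114, 105, 108, 108, 95, 93, 93, 92, 85, 94, 88, 91, 85, 56, -2, 1, 2, 0, 0, -2, 53]
w16 bar -0.39 [115, 104, 110, 108, 97, 95, 106, 105, 95, 93, 88, 91, 86, -5, 0, -2, 1, 0, 0, -2, -1]
```

The drawer is moving now: its front edge has gone from 0.487 to 0.500 at y=-0.24. I keep pushing.

Call:
{"name": "step_arm", "arguments": {
  "plan": [
    [[0,-0.2,0,0,0,0,0],[0,-0.25,0,0,0,0,0],[0,-0.3,0,0,0,0,0],[0,-0.3,0,0,0,0,0],[0,-0.3,0,0,0,0,0],[0,-0.3,0,0,0,0,0],[0,-0.3,0,0,0,0,0],[0,-0.3,0,0,0,0,0],[0,-0.3,0,0,0,0,0],[0,-0.3,0,0,0,0,0],[0,-0.25,0,0,0,0,0],[0,-0.2,0,0,0,0,0]]
  ]
}}

```text
time: 26.78
tcp_pos: [0.5574, -0.3421, 0.0131]
tool_rot: [-0.002, -0.028, 1.0, 0.002]
contact_force: [-0.9, 0.6, 0.3]
grip_width: 0.0002
gripper_force: 0.6
```

Call:
{"name": "step_arm", "arguments": {
  "plan": [
    [[0,-0.2,0,0,0,0,0],[0,-0.2,0,0,0,0,0],[0,-0.2,0,0,0,0,0],[0,-0.2,0,0,0,0,0],[0,-0.2,0,0,0,0,0],[0,-0.15,0,0,0,0,0],[0,-0.15,0,0,0,0,0],[0,-0.1,0,0,0,0,0]]
  ]
}}

```text
time: 27.45
tcp_pos: [0.5989, -0.3398, 0.013]
tool_rot: [-0.002, -0.028, 1.0, 0.002]
contact_force: [-1.5, 1.1, 0.4]
grip_width: -0.0001
gripper_force: 0.6
```

Call:
{"name": "step_arm", "arguments": {
  "plan": [
    [[0,-0.12,0,0,0,0,0],[0,-0.12,0,0,0,0,0],[0,-0.12,0,0,0,0,0],[0,-0.1,0,0,0,0,0],[0,-0.1,0,0,0,0,0]]
  ]
}}

```text
time: 27.87
tcp_pos: [0.6142, -0.3388, 0.0128]
tool_rot: [-0.004, -0.028, 1.0, 0.002]
contact_force: [-9.6, 0.1, 6.2]
grip_width: -0.0001
gripper_force: 5.1
```

Call:
{"name": "step_arm", "arguments": {
  "plan": [
    [[0,-0.06,0,0,0,0,0],[0,-0.06,0,0,0,0,0],[0,0,0,0,0,0,0]]
  ]
}}

```text
time: 28.12
tcp_pos: [0.614, -0.3388, 0.0128]
tool_rot: [-0.007, -0.028, 1.0, 0.002]
contact_force: [-12.7, -0.0, 7.4]
grip_width: -0.0004
gripper_force: 6.6
```

Run:
```python
from dr import *
s=r.get_state(); print(s["contact_force"].round(2),s["tcp_pos"].round(4))
sd=r.read_camera("side"); sc=cam("side"); im=snap("w17"); c=wcam("w17")
for y in (-.26,-.24): print("front@.073",y,prof(sd,sc,y,.073,.62,.72)); print("cab@.085",prof(sd,sc,y,.085,.62,.72))
for y in (-.46,-.44): print("w17",y,prof(im,c,y,.073,.62,.72))
```

```text
[-1.271e+01 -1.000e-02  7.410e+00] [ 0.614  -0.3388  0.0128]
front@.073 -0.26 [94, 93, 95, 94, 93, 92, 93, 93, 94, 119, 158, 179, 171, 139, 111, 98, 110, 147, 170, 176, 178, 178, 179, 180, 179]
cab@.085 [91, 93, 94, 94, 93, 96, 113, 162, 176, 168, 137, 99, 95, 112, 148, 173, 178, 179, 181, 181, 181, 176, 174, 175, 177]
front@.073 -0.24 [122, 113, 114, 114, 97, 92, 91, 93, 98, 126, 169, 183, 174, 129, 98, 98, 119, 155, 173, 176, 179, 179, 179, 180, 179]
cab@.085 [94, 93, 94, 93, 93, 100, 140, 172, 177, 151, 119, 97, 102, 131, 164, 177, 178, 178, 179, 180, 179, 177, 176, 175, 175]
w17 -0.46 [126, 138, 130, 137, 131, 134, 138, 129, 85, 85, 88, 88, 89, 141, 174, 124, 0, 0, 0, 0, 0, 0, 0, 0, 0]
w17 -0.44 [115, 122, 118, 91, 90, 87, 90, 84, 33, 33, 35, 31, 44, 44, 43, 0, 0, 0, 0, 0, 0, 0, 0, 0, 0]
```

Run:
```python
from dr import *
s=r.get_state(); print(s["qpos"].round(3),s["contact_force"].round(1),s["moment"].round(2)); R,p=T(s); print(R.as_matrix().round(3).tolist())
t=cam("top"); tp=r.read_camera("top"); cv2.imwrite("pics/top5.png",tp[:,:,::-1])
sd=r.read_camera("side"); sc=cam("side")
# bar position now, rim and cabinet edge, 2 mm steps
for y in (-.385,-.375,-.31,-.30): print("bar side R-B",y,[a for a in prof(sd,sc,y,.05,.59,.67,False,.003)])
for y in (-.23,-.25,-.47): print("side",y,prof(sd,sc,y,.073,.64,.70,True,.002))
for y in (-.22,-.24,-.26): print("top",y,prof(tp,t,y,.073,.63,.71,True,.003))
```

```text
[-0.593  0.754  0.198  1.028 -0.004 -0.648] [-13.5  -0.8   8.3] [0.06 2.46 0.03]
[[-0.998, -0.055, -0.014], [-0.055, 0.998, 0.004], [0.014, 0.005, -1.0]]
bar side R-B -0.385 [112, 107, 106, 104, 103, 102, 102, 102, 102, 101, 98, 83, 51, 27, 18, 19, 20, 20, 19, 16, 19, 21, 20, 20, 19, 19, 21]
bar side R-B -0.375 [110, 107, 106, 104, 103, 102, 102, 103, 100, 94, 63, 35, 17, 17, 18, 20, 20, 19, 19, 19, 23, 23, 23, 20, 26, 35, 48]
bar side R-B -0.31 [52, 23, 16, 19, 19, 19, 19, 25, 37, 56, 75, 87, 106, 117, 91, 72, 64, 61, 60, 62, 62, 61, 60, 60, 60, 60, 60]
bar side R-B -0.3 [39, 34, 34, 32, 27, 31, 43, 57, 63, 69, 76, 84, 88, 86, 78, 69, 63, 63, 64, 62, 62, 63, 65, 65, 63, 60, 61]
side -0.23 [90, 90, 90, 93, 94, 95, 100, 116, 139, 159, 174, 179, 180, 172, 160, 132, 110, 102, 96, 98, 101, 116, 134, 152, 166, 169, 171, 174, 176, 177]
side -0.25 [94, 92, 92, 92, 93, 94, 99, 109, 125, 143, 161, 173, 178, 174, 167, 158, 144, 126, 109, 99, 94, 97, 102, 121, 140, 158, 172, 175, 177, 178]
side -0.47 [129, 120, 110, 88, 63, 51, 47, 43, 40, 37, 40, 43, 42, 40, 41, 43, 43, 44, 43, 42, 42, 42, 42, 43, 43, 44, 45, 47, 50, 53]
top -0.22 [116, 110, 87, 72, 69, 73, 75, 77, 88, 130, 181, 185, 173, 157, 132, 138, 161, 172, 175, 179, 180, 181, 177, 178, 178, 178, 179]
top -0.24 [100, 98, 87, 74, 69, 72, 74, 75, 76, 115, 167, 184, 179, 166, 138, 122, 146, 170, 178, 180, 180, 178, 178, 179, 180, 179, 178]
top -0.26 [116, 114, 101, 78, 69, 73, 73, 75, 78, 103, 150, 178, 182, 172, 147, 114, 131, 168, 179, 181, 179, 178, 179, 182, 183, 180, 175]
```

Call:
{"name": "step_arm", "arguments": {
  "plan": [
    [[0,-0.1,0,0,0,0,0],[0,-0.1,0,0,0,0,0],[0,0,0,0,0,0,0]]
  ]
}}

```text
time: 28.57
tcp_pos: [0.6139, -0.3388, 0.0128]
tool_rot: [-0.013, -0.027, 1.0, 0.002]
contact_force: [-28.6, 0.5, 18.5]
grip_width: 0.0
gripper_force: 14.2
```

The drawer does not move under 29 N after 170 mm of travel, which is within the stated opening range, so it is against its stop. I back off and rise clear.

Call:
{"name": "step_arm", "arguments": {
  "plan": [
    [[0,0.15,0,0,0,0,0],[0,0.3,0,0,0,0,0],[0,0.5,0,0,0,0,0],[0,0.7,0,0,0,0,0],[0,0.7,0,0,0,0,0],[0,0.3,0,-0.3,0,0,0],[0,0,0,-0.8,0,0,0],[0,0,0,-0.8,0,0,0],[0,0,0,-0.8,0,0,0],[0,0.5,0,-0.8,0,0,0],[0,0.5,0,-0.6,0,0,0],[0,0,0,0,0,0,0]]
  ]
}}

```text
time: 29.57
tcp_pos: [0.5172, -0.3473, 0.1423]
tool_rot: [0.001, -0.028, 1.0, -0.001]
contact_force: [1.2, -0.4, 0.8]
grip_width: -0.0
gripper_force: 0.0
```

Run:
```python
from dr import *
s=r.get_state(); print(s["tcp_pos"].round(4),s["contact_force"].round(1))
t=cam("top"); sc=cam("side"); tp=r.read_camera("top"); sd=r.read_camera("side"); im=snap("w18"); c=wcam("w18")
for y in (-.24,-.30,-.38,-.44): print("top",y,prof(tp,t,y,.073,.64,.71,True,.003))
for y in (-.26,-.24): print("side",y,prof(sd,sc,y,.073,.64,.70,True,.004))
for y in (-.30,-.36,-.42): print("w18",y,prof(im,c,y,.073,.64,.71,True,.003))
# fan in the stand: pale end face in top view; dark edge lines in side view
u,v=map(int,proj(t,[.643,-.04,.192])); sub=tp[v-10:v+10,u-10:u+10].astype(int); m=(sub.min(2)>125)&(sub.max(2)-sub.min(2)<25)
if m.any(): q=np.argwhere(m).mean(0)[::-1]+[u-10,v-10]; print("fan top",q,onz(t,q,.192).round(4),m.sum())
# change elsewhere: compare with the first pictures
for n,a,b in (("top",cv2.imread("pics/top0.png")[...,::-1],tp),("side",cv2.imread("pics/side0.png")[...,::-1],sd)):
    d=(np.abs(a.astype(int)-b).max(2)>40).astype(np.uint8); d=cv2.morphologyEx(d,cv2.MORPH_OPEN,np.ones((3,3))); k,l,st,ce=cv2.connectedComponentsWithStats(d)
    print(n,[st[i].tolist() for i in range(1,k) if st[i][4]>25])
```

```text
[ 0.5172 -0.3473  0.1423] [ 1.2 -0.4  0.8]
top -0.24 [70, 70, 71, 73, 75, 86, 129, 178, 184, 176, 161, 126, 129, 153, 170, 176, 179, 177, 177, 176, 178, 179, 178, 176]
top -0.3 [106, 80, 71, 69, 74, 77, 81, 106, 146, 173, 172, 164, 150, 126, 162, 177, 180, 178, 176, 179, 184, 184, 178, 171]
top -0.38 [120, 120, 119, 113, 103, 108, 109, 91, 92, 121, 153, 166, 163, 152, 133, 127, 163, 179, 181, 178, 177, 178, 179, 177]
top -0.44 [110, 108, 108, 107, 99, 82, 73, 77, 78, 78, 109, 161, 176, 174, 165, 142, 130, 154, 172, 177, 178, 180, 177, 173]
side -0.26 [94, 93, 94, 94, 120, 158, 178, 168, 138, 110, 97, 109, 146, 169, 176]
side -0.24 [91, 91, 95, 100, 129, 169, 182, 173, 128, 100, 99, 119, 155, 173, 176]
w18 -0.3 [29, 26, 33, 27, 30, 26, 26, 38, 31, 31, 27, 34, 22, 23, 27, 23, 28, 26, 29, 29, 31, 33, 31, 30]
w18 -0.36 [28, 29, 33, 31, 32, 29, 29, 28, 22, 29, 24, 30, 30, 31, 33, 30, 31, 31, 28, 31, 26, 28, 34, 32]
w18 -0.42 [84, 28, 29, 26, 30, 33, 29, 31, 26, 28, 30, 28, 30, 28, 26, 28, 30, 24, 29, 31, 28, 30, 30, 26]
fan top [364.16666667 159.        ] [ 0.6432 -0.039   0.192 ] 18
top 
[... 324 characters left out ...]
08], [606, 350, 18, 22, 276], [594, 362, 5, 7, 27], [315, 365, 26, 29, 447], [434, 366, 14, 13, 86], [258, 377, 10, 19, 124], [355, 388, 17, 12, 141], [376, 391, 11, 9, 64]]
side [[350, 0, 43, 46, 707], [394, 0, 46, 90, 2586], [441, 0, 42, 83, 2594], [491, 0, 42, 114, 2505], [361, 20, 25, 18, 259], [356, 53, 26, 21, 359], [354, 76, 23, 60, 831], [413, 104, 6, 11, 50], [308, 144, 74, 53, 2031], [435, 145, 73, 53, 1064], [276, 149, 14, 47, 427], [405, 152, 16, 42, 385], [544, 189, 27, 26, 289], [274, 194, 198, 177, 9089], [411, 195, 67, 67, 1977], [202, 216, 27, 47, 411], [269, 217, 10, 8, 55], [396, 272, 69, 35, 1460], [198, 301, 21, 19, 193], [529, 330, 19, 18, 262], [480, 347, 30, 12, 204]]
```

```bash
python3 -c "
from bench import r
print(r.sign_off())"
```

```text
the job is handed in; nothing more can be done
None
```

The job is handed in: the fan stands upright on the slot floor, the case was laid flat with its lid up in the drawer, and the drawer was pushed in 170 mm until it stopped and did not move under 29 N, though the images alone could not rule out a few millimetres left.

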